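# Load the sensor test board, snap its covers shut and power it

### The job

Load the test board: lay every good camera-sensor module (silver lens ring) from the tray on a raised black pad, one to a pad, centred, flat and with its long side square to the hinge, and leave the red-ringed reject and everything else on the bench where they are. Press all four blue covers down until they snap and stay shut, also over a pad that stays empty. Only when every cover is shut, pull the yellow knob of the power box all the way out to its stop, so that it stays out when you let go.

Things in the scene. Friction and masses are not known exactly. Their poses are not given: they have to be found in the camera images.
- board: Fixed green test board, 160 x 400 x 12 mm. Origin: underside, midway between pads B and C; x points from pads to hinges (away from the robot at yaw 0), y along the row of pads, 100 mm apart. Each pad has a steel catch post (8 x 20 mm, top 50 mm above the bench) 50 mm from its centre towards -x, and two hinge cheeks 50 mm towards +x and 29 mm to either side (tops 62 mm above the bench).
- padA (a point): Centre of pad A's top (board y = +150 mm), 34 mm above the bench, axes as the board's. Black block 32 x 22 mm (x, y). Thin steel stops and corner guides 8 mm higher stand loosely round a module: inside 56 mm along x, 40 mm along y, with a gap of 30 mm for the fingers in the middle of each y side. Its cover: blue plate with window, 86 mm from hinge to free edge, 50 wide, 6 thick.
- padB (a point): Centre of pad B's top (board y = +50 mm), 34 mm above the bench, axes as the board's. Black block 32 x 22 mm (x, y). Thin steel stops and corner guides 8 mm higher stand loosely round a module: inside 56 mm along x, 40 mm along y, with a gap of 30 mm for the fingers in the middle of each y side. Its cover: blue plate with window, 86 mm from hinge to free edge, 50 wide, 6 thick.
- padC (a point): Centre of pad C's top (board y = -50 mm), 34 mm above the bench, axes as the board's. Black block 32 x 22 mm (x, y). Thin steel stops and corner guides 8 mm higher stand loosely round a module: inside 56 mm along x, 40 mm along y, with a gap of 30 mm for the fingers in the middle of each y side. Its cover: blue plate with window, 86 mm from hinge to free edge, 50 wide, 6 thick.
- padD (a point): Centre of pad D's top (board y = -150 mm), 34 mm above the bench, axes as the board's. Black block 32 x 22 mm (x, y). Thin steel stops and corner guides 8 mm higher stand loosely round a module: inside 56 mm along x, 40 mm along y, with a gap of 30 mm for the fingers in the middle of each y side. Its cover: blue plate with window, 86 mm from hinge to free edge, 50 wide, 6 thick.
- lidA (a joint): Angle of pad A's cover, rad: 0 shut (level), 1.75 fully open (10 degrees past upright; all start so; outer face to board +x). Hinge along board y, 50 mm from the pad in +x, 56 mm above the bench, mid-thickness of the plate. An over-centre spring throws it open above 0.32 rad, snaps and holds it shut below; closing takes up to 2 N at the free edge. Shut, it lifts by its sides.
- lidB (a joint): Angle of pad B's cover, rad: 0 shut (level), 1.75 fully open (10 degrees past upright; all start so; outer face to board +x). Hinge along board y, 50 mm from the pad in +x, 56 mm above the bench, mid-thickness of the plate. An over-centre spring throws it open above 0.32 rad, snaps and holds it shut below; closing takes up to 2 N at the free edge. Shut, it lifts by its sides.
- lidC (a joint): Angle of pad C's cover, rad: 0 shut (level), 1.75 fully open (10 degrees past upright; all start so; outer face to board +x). Hinge along board y, 50 mm from the pad in +x, 56 mm above the bench, mid-thickness of the plate. An over-centre spring throws it open above 0.32 rad, snaps and holds it shut below; closing takes up to 2 N at the free edge. Shut, it lifts by its sides.
- lidD (a joint): Angle of pad D's cover, rad: 0 shut (level), 1.75 fully open (10 degrees past upright; all start so; outer face to board +x). Hinge along board y, 50 mm from the pad in +x, 56 mm above the bench, mid-thickness of the plate. An over-centre spring throws it open above 0.32 rad, snaps and holds it shut below; closing takes up to 2 N at the free edge. Shut, it lifts by its sides.
- module1: A good camera-sensor module, absent in some runs (3 or 4 are there): dark steel block 44 (x) x 30 (y) x 12 mm with a silver lens ring 20 mm across on top, 16 mm high in all, 60 g. Origin: centre of its underside, z up. Either way round on a pad is right. Grip it across its 30 mm width.
- module2: A good camera-sensor module, absent in some runs (3 or 4 are there): dark steel block 44 (x) x 30 (y) x 12 mm with a silver lens ring 20 mm across on top, 16 mm high in all, 60 g. Origin: centre of its underside, z up. Either way round on a pad is right. Grip it across its 30 mm width.
- module3: A good camera-sensor module, absent in some runs (3 or 4 are there): dark steel block 44 (x) x 30 (y) x 12 mm with a silver lens ring 20 mm across on top, 16 mm high in all, 60 g. Origin: centre of its underside, z up. Either way round on a pad is right. Grip it across its 30 mm width.
- module4: A good camera-sensor module, absent in some runs (3 or 4 are there): dark steel block 44 (x) x 30 (y) x 12 mm with a silver lens ring 20 mm across on top, 16 mm high in all, 60 g. Origin: centre of its underside, z up. Either way round on a pad is right. Grip it across its 30 mm width.
- reject: The rejected module, same shape as the good ones but with a red lens ring and red bands; it lies among them and stays there. Origin: centre of its underside.
- tray: Fixed shallow clear-grey tray, 200 (x) x 240 (y) mm, in which the modules lie; floor 6 mm above the bench, rim 10 mm. Origin: centre of its underside.
- power_box: Fixed grey box, 90 (x) x 130 (y) x 70 mm high. Origin: centre of its underside; its front face, 45 mm from the origin, looks along its -x, and carries the knob at its middle, 45 mm above the bench.
- pull_knob (a joint): How far the yellow knob is pulled out, m: 0 in, 0.025 at its stop. A spring pulls it back in (5 N at first, fading) up to 17 mm; beyond that it holds itself out.
- knob_grip (a point): Centre of the yellow knob, a disc 30 mm in diameter and 14 mm thick on a 10 mm stem, its axis level along the box's x, 45 mm above the bench and 34 mm out from the box front when in; it comes out along the box's -x.
- wash_bottle: White bottle, 60 mm across, 150 mm high, a bystander. Origin: centre of its underside.
- swab_jar: Clear jar with white cap, 56 mm across, 70 mm high, a bystander. Origin: centre of its underside.
- loupe: Black loupe, 42 mm across, 30 mm high, a bystander. Origin: centre of its underside.
- gauge_block: Steel block 50 x 30 x 15 mm, a bystander.
Not all that is in view belongs to the job. Leave any orange look-alike of the module2 alone.

How it is judged:
On the way, in this order (a step that is already met when the one before it is completed fails the run):
1. every good module lies on its own pad and all four covers are shut (((horizontal distance between module1 and padA below 0.01 m and z of module1 in the frame of padA between -0.004 and 0.005 m and angle between the x axis of module1 and the x axis of padA, either way round below 0.3 rad) or (horizontal distance between module1 and padB below 0.01 m and z of module1 in the frame of padB between -0.004 and 0.005 m and angle between the x axis of module1 and the x axis of padB, either way round below 0.3 rad) or (horizontal distance between module1 and padC below 0.01 m and z of module1 in the frame of padC between -0.004 and 0.005 m and angle between the x axis of module1 and the x axis of padC, either way round below 0.3 rad) or (horizontal distance between module1 and padD below 0.01 m and z of module1 in the frame of padD between -0.004 and 0.005 m and angle between the x axis of module1 and the x axis of padD, either way round below 0.3 rad)) and ((horizontal distance between module2 and padA below 0.01 m and z of module2 in the frame of padA between -0.004 and 0.005 m and angle between the x axis of module2 and the x axis of padA, either way round below 0.3 rad) or (horizontal distance between module2 and padB below 0.01 m and z of module2 in the frame of padB between -0.004 and 0.005 m and angle between the x axis of module2 and the x axis of padB, either way round below 0.3 rad) or (horizontal distance between module2 and padC below 0.01 m and z of module2 in the frame of padC between -0.004 and 0.005 m and angle between the x axis of module2 and the x axis of padC, either way round below 0.3 rad) or (horizontal distance between module2 and padD below 0.01 m and z of module2 in the frame of padD between -0.004 and 0.005 m and angle between the x axis of module2 and the x axis of padD, either way round below 0.3 rad)) and ((horizontal distance between module3 and padA below 0.01 m and z of module3 in the frame of padA between -0.004 and 0.005 m and angle between the x axis of module3 and the x axis of padA, either way round below 0.3 rad) or (horizontal distance between module3 and padB below 0.01 m and z of module3 in the frame of padB between -0.004 and 0.005 m and angle between the x axis of module3 and the x axis of padB, either way round below 0.3 rad) or (horizontal distance between module3 and padC below 0.01 m and z of module3 in the frame of padC between -0.004 and 0.005 m and angle between the x axis of module3 and the x axis of padC, either way round below 0.3 rad) or (horizontal distance between module3 and padD below 0.01 m and z of module3 in the frame of padD between -0.004 and 0.005 m and angle between the x axis of module3 and the x axis of padD, either way round below 0.3 rad)) and ((horizontal distance between module4 and padA below 0.01 m and z of module4 in the frame of padA between -0.004 and 0.005 m and angle between the x axis of module4 and the x axis of padA, either way round below 0.3 rad) or (horizontal distance between module4 and padB below 0.01 m and z of module4 in the frame of padB between -0.004 and 0.005 m and angle between the x axis of module4 and the x axis of padB, either way round below 0.3 rad) or (horizontal distance between module4 and padC below 0.01 m and z of module4 in the frame of padC between -0.004 and 0.005 m and angle between the x axis of module4 and the x axis of padC, either way round below 0.3 rad) or (horizontal distance between module4 and padD below 0.01 m and z of module4 in the frame of padD between -0.004 and 0.005 m and angle between the x axis of module4 and the x axis of padD, either way round below 0.3 rad)) and value of joint each of lidA, lidB, lidC, lidD below 0.06 rad), for 0.3 s.
2. then the yellow knob is pulled out to its stop (value of joint pull_knob above 0.022 m), for 0.2 s.
At the end, for the whole second after the job is handed in: Every good module present lies flat on a pad, within 10 mm of its centre and 0.30 rad of square, at rest; all four covers are shut (below 0.06 rad); the knob is out (more than 22 mm) by itself; the reject is within 30 mm of where it was (all of step 1 and value of joint pull_knob above 0.022 m and distance of reject from where it was at the start of the episode below 0.03 m and linear speed of each of module1, module2, module3, module4 below 0.03 m/s); the robot touches nothing.
It fails at once if the reject is taken or shoved away (distance of reject from where it was at the start of the episode above 0.05 m).
It fails at once if a bystander is shoved away (distance of any of wash_bottle, swab_jar, loupe, gauge_block from where it was at the start of the episode above 0.06 m).
It fails at once if the bottle or the jar is knocked over (angle between any of wash_bottle, swab_jar's own z axis and vertical above 0.6 rad).
Of module1, module2, module3, module4 only 3 to 4 are there at a start; the rules pass over those that are not, and their reading is None.
At some moment in a run one of module1, module2, module3, module4 may be knocked a few centimetres aside while the robot is not near it.
Once in a run the grip may slacken for a moment while it holds something.
It also fails if it takes over 200 s, if anything falls off the work surface, if the arm or the gripper's body presses on something with over 40 N, if the wrist force passes 120 N, or if a joint passes its speed limit or range.

### The arm

A 6-joint arm with a two-finger parallel gripper is mounted at the origin on the work surface. World frame = base frame: x ahead of the robot, y to its left, z up, the work surface at z = 0. Lengths are in m, angles in rad, forces in N, time in s.
With the tool pointing down it reaches from about 0.4 to 0.825 m from the base axis. Payload 7 kg.
Tool frame: the origin (TCP) lies on the centre line of the jaws, within the pads' length; the fingertips stand 22 mm ahead of it and the grasp point (between the pads) lies 3 mm ahead of it; z points along the fingers, y is the line along which they close (so a half turn about z gives the same grasp; the last joint's range is limited). The gripper opens to 88 mm and grips with 3 to 60 N. Pads are 19 mm wide; open, the fingers measure 130 mm over their backs; the gripper's body (78 mm by 193 mm) begins 47 mm behind the grasp point.
Start: joints at [-0.975, 0.359, 0.012, 0, -1.224, -0.288], TCP at [0.204, -0.643, 0.249] pointing down, gripper open.
Joint ranges: [-3.07, 3.07], [-1.43, 2.12], [-1.02, 1.25], [-3.03, 1.67], [-3.05, -0], [-3.03, 3.03]. Speed limits (rad/s): [2.39, 2.39, 3.01, 3.14, 3.14, 3.14].

### API

Orientations are given as [roll, pitch, yaw] about the fixed x, y, z axes, in that order (R = Rz(yaw) Ry(pitch) Rx(roll)).
In Python, from station import arm gives the robot as it stands.
- The arm moves only by the tool arm_command, never from a script. Its argument "series" is one flat list of numbers, 7 for each row, row after row: the turn, a rotation vector about the tool's x, y, z each as a share of 90 degrees, from -1 to 1, then the shift along the tool's x, y, z each as a share of 0.1 m, from -1 to 1, then the opening, from 0 (shut) to 1 (fully open). A call has 1 to 8 rows; each row is the pose to reach, as a shift and turn from the pose commanded when the call began, along the tool's axes at that moment; what a row does not reach only later rows make up. A row lasts 1/8 s, in which the tool goes at most 62.5 mm and 10.7 degrees, less where a joint would pass 70% of its speed; a pose out of reach is approached as far as the arm can. A call with a number of a shift or a turn outside -1 to 1 is refused whole. A call with a gripper value outside its range is refused whole. The fingers move at their own pace and stop on an object; "force" is the grip in N (left out, the last holds). Time passes only in rows, so rows that repeat a pose let the fingers close. It gives the time, the measured TCP pose, the force, the opening and the grip force at its end, in the units of the state.
- arm.get_state(): the state, without advancing time (a new reading comes with each control period).
- arm.grab_frame(name): name is "side" or "top" or "wrist"; returns the picture (384x512x3 uint8, blue, green, red); there is no depth.
- arm.camera_model(name): a dict with "fovy" (degrees; the focal length in pixels is half the picture's height over the tangent of half this angle, whatever the lens; pixels are square), "cx", "cy" (the principal point, pixels), "D" ([k1, k2, p1, p2, k3] as OpenCV has them; the pictures are not rectified), "pose" (4x4, takes a point from camera to world coordinates). Camera axes: x right, y down, z forward; pixel columns grow to the right and rows downward; lengths in m; the calibration is good to about 2 mm. A picture is of the moment at which its call begins: read the wrist's pose just before it. camera_model takes no time and is no camera call; for the wrist camera it gives the pose at the moment of the call.
- arm.job_done(): hands the job in; it is judged then, once.
The state is a dict: "t": time; "q": joint angles; "qd": joint speeds; "joint_efforts": joint torques, N m; "eef_pos": TCP position; "ee_rot": TCP orientation; "force": force on the tool from outside, world axes, zero at the start; "moment": the same for the moment, N m; "width": finger opening in m; "gripper_force": force on a finger pad.
Only numpy, scipy, OpenCV 4.12 (cv2) and the standard library are available. Lean on these libraries where they do the work, as an engineer would, in place of code of your own. Each camera call takes 0.05 s, during which the arm holds its last target. There are 200 camera calls.

## Working session

There is one attempt and no reset: what is moved stays moved. The work goes in short steps, Python scripts to look and compute and a tool call to move; the robot and the scene stay as the last step left them, time stands still between calls to the robot, and variables do not carry over. Pictures are saved under pics/ and viewed, at most 16 in all, crops included, and the job is handed in when it is done.

Besides the shell and the picture viewer there is one more tool, called after "Call:" as name(argument=value, ...) on one line, values as JSON. arm_command: Moves the arm, as the interface text tells. Its arguments: {"type":"object","properties":{"series":{"type":"array"},"force":{"type":"number"}},"required":["series"]}

```bash
mkdir -p pics; ls
cat > h.py <<'E'
from station import arm
import cv2, numpy as np
from scipy.spatial.transform import Rotation as Ro
def K(n):
    m=arm.camera_model(n); f=192/np.tan(np.radians(m['fovy'])/2)
    return np.array([[f,0,m['cx']],[0,f,m['cy']],[0,0,1]]),np.array(m['D'],float),np.array(m['pose'])
def ray(n,px,z,cal=None):
    k,D,P=cal or K(n)
    u=cv2.undistortPoints(np.array(px,float).reshape(-1,1,2),k,D).reshape(-1,2)
    d=np.c_[u,np.ones(len(u))]@P[:3,:3].T; o=P[:3,3]
    return o+d*((z-o[2])/d[:,2])[:,None]
def proj(n,X,cal=None):
    k,D,P=cal or K(n); T=np.linalg.inv(P)
    return cv2.projectPoints(np.array(X,float).reshape(-1,1,3),cv2.Rodrigues(T[:3,:3])[0],T[:3,3],k,D)[0].reshape(-1,2)
def st():
    s=arm.get_state(); print({k:np.round(s[k],4).tolist() for k in('t','q','eef_pos','ee_rot','force','width','gripper_force')}); return s
E
python3 - <<'E'
from h import *
st()
for n in('top','side','wrist'):
    c=K(n); print(n,np.round(c[0],1).tolist(),c[1],np.round(c[2],3).tolist())
    cv2.imwrite(f'pics/{n}0.png',arm.grab_frame(n))
t=cv2.imread('pics/top0.png'); cv2.imwrite('pics/top0b.png',cv2.resize(t,(800,600),interpolation=cv2.INTER_CUBIC))
E
```

```text
pics
{'t': 0.0, 'q': [-0.9749, 0.3594, 0.0111, -0.0003, -1.2241, -0.2881], 'eef_pos': [0.2043, -0.6429, 0.2476], 'ee_rot': [3.1399, -0.0002, -2.8339], 'force': [0.8254, 0.37, 0.1312], 'width': 0.0876, 'gripper_force': 0.0}
top [[377.8, 0.0, 258.1], [0.0, 377.8, 195.3], [0.0, 0.0, 1.0]] [-0.01393605  0.          0.          0.          0.        ] [[-0.007, -0.995, 0.095, 0.403], [-1.0, 0.007, 0.001, 0.035], [-0.001, -0.095, -0.995, 1.073], [0.0, 0.0, 0.0, 1.0]]
side [[457.7, 0.0, 246.9], [0.0, 457.7, 196.2], [0.0, 0.0, 1.0]] [-0.10117946  0.          0.          0.          0.        ] [[-0.737, -0.512, 0.442, -0.172], [-0.676, 0.555, -0.485, 0.806], [0.003, -0.656, -0.755, 1.22], [0.0, 0.0, 0.0, 1.0]]
wrist [[266.4, 0.0, 255.5], [0.0, 266.4, 190.4], [0.0, 0.0, 1.0]] [-0.02312468  0.          0.          0.          0.        ] [[-0.304, 0.913, 0.274, 0.129], [0.953, 0.29, 0.089, -0.666], [0.002, 0.288, -0.958, 0.384], [0.0, 0.0, 0.0, 1.0]]
```

View pics/top0b.png

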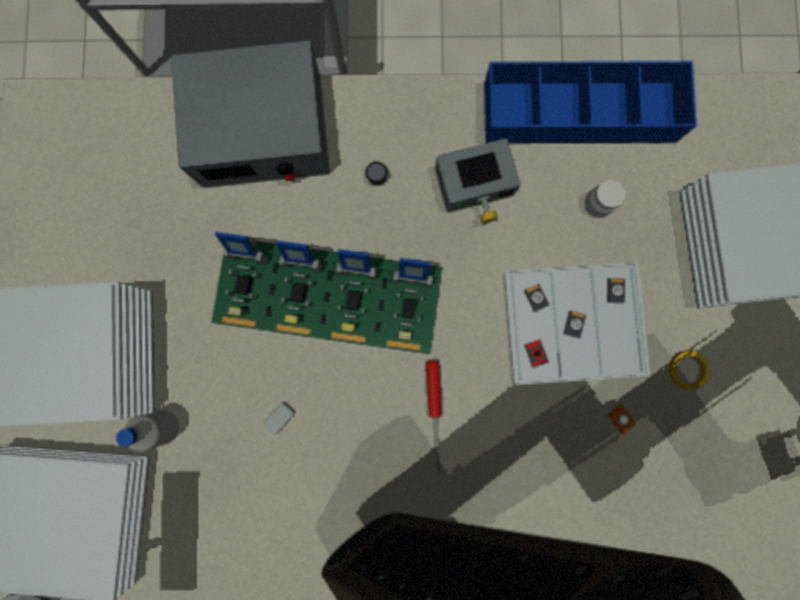

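View pics/side0.png

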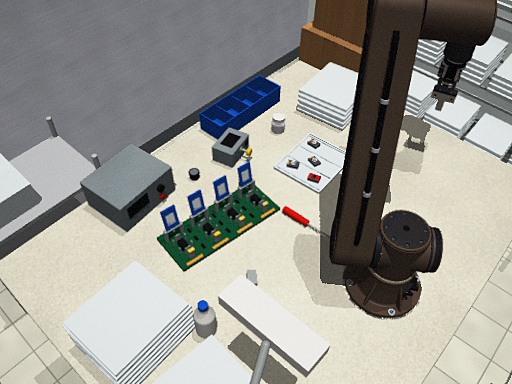

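Top view (800 px): good modules with silver rings are at (537,297), (575,323) and (617,290). The red-ringed reject is at (537,353), and the orange look-alike at (622,418) lies outside the tray. The board spans (215–440, 235–350), with pad A on the left. The power box is at (478,175), with its knob at (488,215).

Run:
```python
from h import *
t=cv2.imread('pics/top0.png'); c=K('top'); s=0.64
hsv=cv2.cvtColor(t,cv2.COLOR_BGR2HSV)
g=((hsv[...,0]>45)&(hsv[...,0]<90)&(hsv[...,1]>90)).astype(np.uint8)*255
g=cv2.morphologyEx(g,cv2.MORPH_CLOSE,np.ones((9,9)))
cn=max(cv2.findContours(g,0,1)[0],key=cv2.contourArea)
P=ray('top',cn.reshape(-1,2),0.012)[:,:2]
r=cv2.minAreaRect((P*1000).astype(np.float32)); print('board rect',r)
# modules
gray=cv2.cvtColor(t,cv2.COLOR_BGR2GRAY)
for nm,(u,v) in dict(m1=(537,297),m2=(575,323),m3=(617,290),rej=(537,353),orange=(622,418)).items():
    u=int(u*s);v=int(v*s)
    m=np.zeros_like(gray); w=13
    sub=t[v-w:v+w,u-w:u+w].astype(int)
    mk=((sub.min(2)<110)).astype(np.uint8)
    n,l,stt,ce=cv2.connectedComponentsWithStats(mk)
    i=1+np.argmin([np.hypot(*(ce[k]-w)) + (1e3 if stt[k,4]<30 else 0) for k in range(1,n)])
    ys,xs=np.nonzero(l==i); Q=ray('top',np.c_[xs+u-w,ys+v-w],0.018)[:,:2]*1000
    rr=cv2.minAreaRect(cv2.convexHull(Q.astype(np.float32))); print(nm,np.round(Q.mean(0)),rr,len(Q))
for nm,px,z in [('knob',(488,215),.045),('jar',(606,190),.07),('loupe',(376,172),.03),('bottle',(126,437),.15),('gauge',(280,417),.015)]:
    print(nm,np.round(ray('top',np.array(px)*s,z),3))
a=cv2.resize(t[130:275,310:430],None,fx=4,fy=4,interpolation=cv2.INTER_CUBIC)
b=cv2.resize(t[140:285,130:290],None,fx=2,fy=2,interpolation=cv2.INTER_CUBIC)
b=cv2.copyMakeBorder(b,0,a.shape[0]-b.shape[0],0,0,0)
cv2.imwrite('pics/crop1.png',np.hstack([a,b]))
```

```text
board rect ((62.549652099609375, -161.88421630859375), (651.478515625, 139.7862548828125), 89.4513931274414)
m1 [ 516. -203.] ((516.621337890625, -203.38067626953125), (43.83244323730469, 31.502416610717773), 23.330516815185547) 141
m2 [ 468. -270.] ((468.29840087890625, -269.7859802246094), (32.43022918701172, 44.89170837402344), 74.02471923828125) 155
m3 [ 529. -346.] ((529.0250244140625, -346.1658935546875), (31.135223388671875, 43.525848388671875), 87.71709442138672) 166
rej [ 416. -200.] ((416.28961181640625, -200.4253692626953), (43.98921203613281, 31.203392028808594), 18.53017807006836) 180
orange [ 304. -348.] ((303.72216796875, -348.29180908203125), (71.41132354736328, 68.23171997070312), 89.49174499511719) 676
knob [[ 0.661 -0.116  0.045]]
jar [[ 0.698 -0.319  0.07 ]]
loupe [[0.746 0.083 0.03 ]]
bottle [[0.289 0.465 0.15 ]]
gauge [[0.307 0.255 0.015]]
```

View pics/crop1.png

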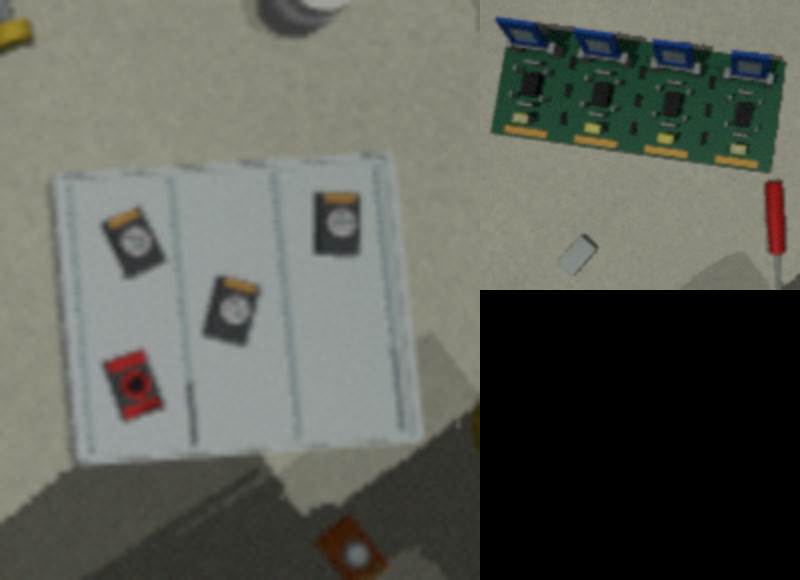

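The crop confirms three silver-ringed modules, which are my targets. The red reject is at lower left, and the orange look-alike lies outside the tray. The fourth pad will stay empty.

```bash
cat >> h.py <<'E'
def plan(*wps):
    """waypoints (x,y,z,yaw); prints share-unit calls, tool kept pointing down"""
    s=arm.get_state(); p=np.array(s['eef_pos']); R=Ro.from_euler('xyz',s['ee_rot'])
    for w in wps:
        w=np.array(w,float); yaw=w[3]; cur=R.as_euler('xyz')[2]
        yaw=cur+(yaw-cur+np.pi/2)%np.pi-np.pi/2
        Rt=Ro.from_euler('xyz',[np.pi,0,yaw])
        while True:
            rv=(R.inv()*Rt).as_rotvec()/(np.pi/2); d=R.inv().apply(w[:3]-p)/.1
            k=max(1,np.abs(d).max()/.999,np.abs(rv).max()/.999); d=d/k
            n=int(np.ceil(max(np.linalg.norm(d)*100/62.5,np.degrees(np.linalg.norm(rv)*np.pi/2)/10.7)))+1
            print('   turn',np.round(rv,3),'shift',np.round(d,3),'rows>=',n)
            p=p+R.apply(np.round(d,3)*.1); R=Rt
            if k==1: break
        print('  -> at',w)
E
python3 - <<'E'
from h import *
pads=ray('top',[(156,181.5),(191,187.5),(226.5,191.5),(261.5,197)],.034); print(np.round(pads,3))
d=pads[0]-pads[3]; print(np.linalg.norm(d),np.degrees(np.arctan2(-d[0],d[1])),pads.mean(0))
tr=(np.array([(55,178),(393,155),(425,440),(78,465)])/4+[310,130]); T=ray('top',tr,.010);print(np.round(T,3),T.mean(0))
plan((.43,-.26,.22,.0))
E
```

```text
[[0.543 0.319 0.034]
 [0.525 0.221 0.034]
 [0.513 0.123 0.034]
 [0.498 0.026 0.034]]
0.29614851948399834 -8.785549921337415 [0.51974205 0.1723028  0.034     ]
[[ 0.563 -0.152  0.01 ]
 [ 0.578 -0.393  0.01 ]
 [ 0.376 -0.407  0.01 ]
 [ 0.36  -0.163  0.01 ]] [ 0.46910008 -0.27861365  0.01      ]
   turn [ 0.001 -0.     0.196] shift [-0.999  0.895  0.085] rows>= 4
   turn [0. 0. 0.] shift [-0.589  0.999  0.073] rows>= 3
   turn [0. 0. 0.] shift [-0.588  0.999  0.072] rows>= 3
   turn [0. 0. 0.] shift [-0.398  0.676  0.049] rows>= 3
  -> at [ 0.43 -0.26  0.22  0.  ]
```

Call:
arm_command(series=[0,0,0.196,-1,0.9,0.085,0.45,0,0,0.196,-1,0.9,0.085,0.45,0,0,0.196,-1,0.9,0.085,0.45,0,0,0.196,-1,0.9,0.085,0.45], force=25)

```text
t: 0.65
eef_pos: [0.273, -0.5268, 0.2404]
ee_rot: [-3.141, 0.0, -3.139]
force: [-0.3, -0.4, 0.1]
width: 0.053
gripper_force: 0.0
```

Call:
arm_command(series=[0,0,0,-0.6,1,0.07,0.45,0,0,0,-0.6,1,0.07,0.45,0,0,0,-0.6,1,0.07,0.45])

```text
t: 1.02
eef_pos: [0.3336, -0.4261, 0.2331]
ee_rot: [3.141, 0.0, -3.139]
force: [0.9, -0.9, 0.9]
width: 0.0396
gripper_force: 0.0
```

Call:
arm_command(series=[0,0,0,-0.6,1,0.07,0.45,0,0,0,-0.6,1,0.07,0.45,0,0,0,-0.6,1,0.07,0.45])

```text
t: 1.4
eef_pos: [0.3939, -0.3264, 0.226]
ee_rot: [-3.142, 0.0, -3.139]
force: [-0.2, -0.6, 0.4]
width: 0.0392
gripper_force: 0.0
```

Call:
arm_command(series=[0,0,0,-0.4,0.67,0.05,0.45,0,0,0,-0.4,0.67,0.05,0.45,0,0,0,-0.4,0.67,0.05,0.45,0,0,0,-0.4,0.67,0.05,0.45])

```text
t: 1.9
eef_pos: [0.4321, -0.2614, 0.221]
ee_rot: [-3.141, -0.0, 3.141]
force: [0.5, -0.6, 0.6]
width: 0.0395
gripper_force: 0.0
```

Run:
```python
from h import *
st(); c=K('wrist'); im=arm.grab_frame('wrist'); cv2.imwrite('pics/w1.png',im)
np.savez('w1.npz',k=c[0],D=c[1],P=c[2])
```

```text
{'t': 1.9, 'q': [-0.1544, 0.099, -0.3965, 0.0002, -1.0757, -1.4176], 'eef_pos': [0.4321, -0.2614, 0.221], 'ee_rot': [-3.1414, -0.0004, 3.1405], 'force': [0.4824, -0.6023, 0.6398], 'width': 0.0395, 'gripper_force': 0.0}
```

View pics/w1.png

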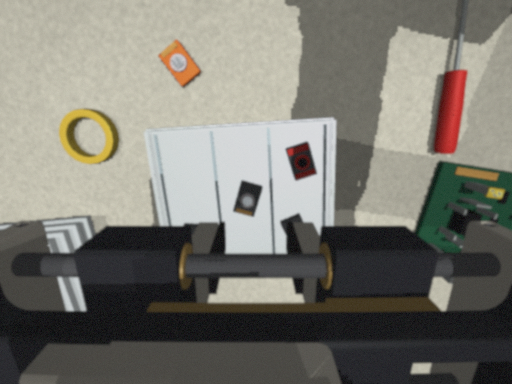

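The wrist view shows the reject at (301,161), module 2 at (248,198) and module 1 partly hidden at (293,222). I'll compare module 2 and the reject against the top-camera estimates.

```bash
cat >> h.py <<'E'
def blob(n,im,cal,guess,r=.045,z=.018,thr=110):
    """dark module near guess (x,y): returns centre, size, long-axis angle (deg)"""
    g=np.array(guess,float)
    ys,xs=np.mgrid[0:384,0:512]; X=ray(n,np.c_[xs.ravel(),ys.ravel()],z,cal)[:,:2]
    near=(np.hypot(*(X-g).T)<r).reshape(384,512)
    mk=((im.min(2)<thr)&near).astype(np.uint8)
    k,l,s,c=cv2.connectedComponentsWithStats(mk)
    i=1+np.argmax(s[1:,4]); Q=X[(l==i).ravel()]
    (cx,cy),(w,h),a=cv2.minAreaRect(cv2.convexHull((Q*1000).astype(np.float32)))
    if w<h: a+=90; w,h=h,w
    a=(a+90)%180-90
    print('blob',np.round([cx,cy],1),'mean',np.round(Q.mean(0)*1000,1),'size',np.round([w,h],1),'ang',round(a,1),'px',len(Q)); return cx/1000,cy/1000,np.radians(a)
E
python3 - <<'E'
from h import *
d=np.load('w1.npz'); c=(d['k'],d['D'],d['P']); im=cv2.imread('pics/w1.png')
for g in [(.468,-.270),(.416,-.200)]: blob('wrist',im,c,g)
E
```

```text
blob [ 466.  -271.8] mean [ 464.9 -271.7] size [44.  28.2] ang -16.5 px 567
blob [ 415.1 -202.3] mean [ 414.7 -202.3] size [43.1 28.7] ang 18.5 px 738
```

Run:
```python
from h import *
plan((.467,-.271,.1,np.radians(-16.3)),(.467,-.271,.031,np.radians(-16.3)))
```

```text
turn [-0.   -0.    0.18] shift [-0.289 -0.079  0.999] rows>= 3
   turn [0. 0. 0.] shift [-0.063  0.001  0.211] rows>= 2
  -> at [ 0.467      -0.271       0.1        -0.28448867]
   turn [0. 0. 0.] shift [-0.    0.    0.69] rows>= 3
  -> at [ 0.467      -0.271       0.031      -0.28448867]
```

Call:
arm_command(series=[0,0,0.18,-0.35,-0.1,1,0.45,0,0,0.18,-0.35,-0.1,1,0.45,0,0,0.18,-0.35,-0.1,1,0.45,0,0,0.18,-0.35,-0.1,1,0.45])

```text
t: 2.45
eef_pos: [0.4676, -0.271, 0.1221]
ee_rot: [-3.141, 0.001, 2.86]
force: [-0.0, -0.5, 0.6]
width: 0.0396
gripper_force: 0.0
```

Run:
```python
from h import *
plan((.467,-.271,.031,np.radians(-16.3)))
```

```text
turn [-0.     0.     0.002] shift [ 0.006 -0.001  0.911] rows>= 3
  -> at [ 0.467      -0.271       0.031      -0.28448867]
```

Call:
arm_command(series=[0,0,0,0,0,0.6,0.45,0,0,0,0,0,0.91,0.45,0,0,0,0,0,0.91,0.45,0,0,0,0,0,0.91,0.2,0,0,0,0,0,0.91,0.2,0,0,0,0,0,0.91,0.2,0,0,0,0,0,0.91,0.2])

```text
t: 3.32
eef_pos: [0.4685, -0.2705, 0.0318]
ee_rot: [-3.142, 0.003, 2.859]
force: [-2.2, 0.5, 7.7]
width: 0.0297
gripper_force: 25.0
```

Call:
arm_command(series=[0,0,0,0,0,-0.5,0.2,0,0,0,0,0,-1,0.2,0,0,0,0,0,-1,0.2,0,0,0,0,0,-1,0.2])

```text
t: 3.82
eef_pos: [0.4673, -0.27, 0.1305]
ee_rot: [3.141, 0.001, 2.859]
force: [-0.4, -0.4, -1.7]
width: 0.0298
gripper_force: 25.0
```

Run:
```python
from h import *
plan((.575,.17,.235,np.radians(-8.8)))
```

```text
turn [ 0.     0.001 -0.082] shift [ 0.043  0.999 -0.23 ] rows>= 3
   turn [0. 0. 0.] shift [-0.087  0.999 -0.231] rows>= 3
   turn [0. 0. 0.] shift [-0.087  0.999 -0.232] rows>= 3
   turn [0. 0. 0.] shift [-0.086  0.999 -0.231] rows>= 3
   turn [0. 0. 0.] shift [-0.045  0.52  -0.121] rows>= 2
  -> at [ 0.575       0.17        0.235      -0.15358897]
```

Call:
arm_command(series=[0,0,-0.08,0,1,-0.4,0.2,0,0,-0.08,0,1,-0.4,0.2,0,0,-0.08,0,1,-0.4,0.2])

```text
t: 4.2
eef_pos: [0.4963, -0.1721, 0.1703]
ee_rot: [3.141, 0.001, 2.988]
force: [-0.5, 0.2, -0.9]
width: 0.0298
gripper_force: 25.0
```

Call:
arm_command(series=[0,0,0,-0.09,1,-0.3,0.2,0,0,0,-0.09,1,-0.3,0.2,0,0,0,-0.09,1,-0.3,0.2])

```text
t: 4.58
eef_pos: [0.5204, -0.0752, 0.1996]
ee_rot: [-3.142, -0.0, 2.987]
force: [-0.0, -1.8, -0.7]
width: 0.0296
gripper_force: 25.0
```

Call:
arm_command(series=[0,0,0,-0.09,1,-0.3,0.2,0,0,0,-0.09,1,-0.3,0.2,0,0,0,-0.09,1,-0.3,0.2])

```text
t: 4.95
eef_pos: [0.5449, 0.0217, 0.2293]
ee_rot: [-3.141, -0.001, 2.986]
force: [-0.1, -0.4, -0.9]
width: 0.0298
gripper_force: 25.0
```

Call:
arm_command(series=[0,0,0,-0.09,1,0,0.2,0,0,0,-0.09,1,0,0.2,0,0,0,-0.09,1,0,0.2])

```text
t: 5.32
eef_pos: [0.5689, 0.1184, 0.2279]
ee_rot: [-3.14, -0.003, 2.986]
force: [-0.4, -0.5, -1.6]
width: 0.0296
gripper_force: 25.0
```

Call:
arm_command(series=[0,0,0,-0.05,0.5,0,0.2,0,0,0,-0.05,0.5,0,0.2,0,0,0,-0.05,0.5,0,0.2,0,0,0,-0.05,0.5,0,0.2])

```text
t: 5.82
eef_pos: [0.5814, 0.165, 0.2297]
ee_rot: [-3.141, -0.001, 2.983]
force: [-0.0, -1.1, -0.3]
width: 0.0297
gripper_force: 25.0
```

Run:
```python
from h import *
st(); c=K('wrist'); im=arm.grab_frame('wrist'); cv2.imwrite('pics/w2.png',im)
np.savez('w2.npz',k=c[0],D=c[1],P=c[2])
cv2.imwrite('pics/w2b.png',cv2.resize(im,(800,600),interpolation=cv2.INTER_CUBIC))
```

```text
{'t': 5.825, 'q': [0.5993, 0.2569, -0.177, -0.0002, -1.1379, -2.3285], 'eef_pos': [0.5814, 0.165, 0.2297], 'ee_rot': [-3.141, -0.0008, 2.9831], 'force': [-0.0265, -1.087, -0.2779], 'width': 0.0297, 'gripper_force': 24.9998}
```

View pics/w2b.png

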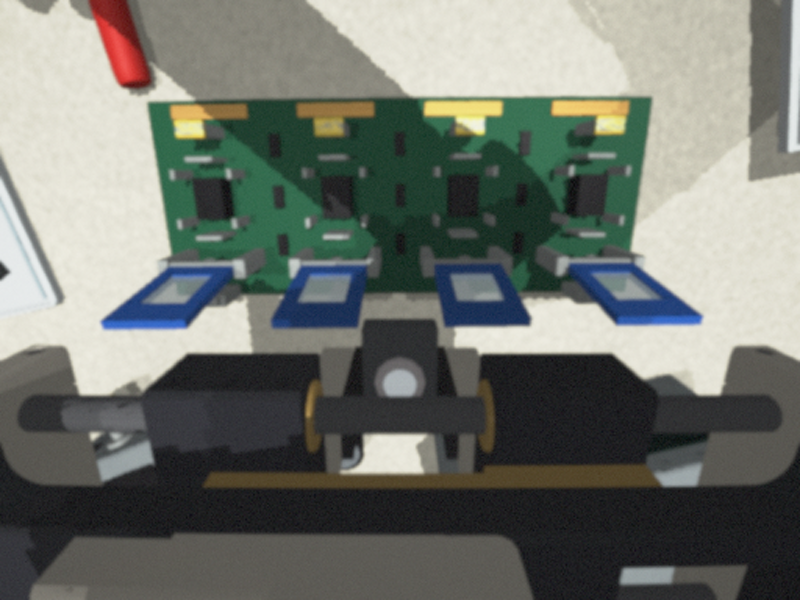

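The wrist view (800 px) shows the board with its near edge corners at (150,102) and (651,98). The pads are at about (213,198), (338,197), (462,195) and (588,195), and the four covers stand open. I'll fit the board pose.

Run:
```python
from h import *
d=np.load('w2.npz'); c=(d['k'],d['D'],d['P']); im=cv2.imread('pics/w2.png')
hsv=cv2.cvtColor(im,cv2.COLOR_BGR2HSV)
C=ray('wrist',np.array([(150,102),(651,98)])*.64,.012,c); print(np.round(C,4))
e=C[1]-C[0]; print('len',np.linalg.norm(e)); psi=np.arctan2(-e[0],e[1])
# dark pad tops
X=[]
for u,v in [(213,198),(338,197),(462,195),(588,195)]:
    u0,v0=int(u*.64),int(v*.64); s=im[v0-17:v0+18,u0-16:u0+17]
    mk=(s.max(2)<50).astype(np.uint8); n,l,stt,ce=cv2.connectedComponentsWithStats(mk)
    i=1+np.argmax(stt[1:,4]); x,y,w,h,a=stt[i]; print((x+u0-16,y+v0-17,w,h,a))
ex=np.array([np.cos(psi),np.sin(psi)]); ey=np.array([-np.sin(psi),np.cos(psi)])
o=C.mean(0)[:2]+.08*ex; print('origin',np.round(o,4),'psi',np.degrees(psi))
big=cv2.resize(im,None,fx=3.2,fy=3.2,interpolation=cv2.INTER_CUBIC)
def dr(pts,z,col):
    W=np.array([np.r_[o+a*ex+b*ey,z] for a,b in pts]); p=(proj('wrist',W,c)*3.2+1.6).astype(int)
    cv2.polylines(big,[p],True,col,1)
dr([(-.08,-.2),(.08,-.2),(.08,.2),(-.08,.2)],.012,(0,255,255))
for b in(.15,.05,-.05,-.15):
    dr([(-.016,b-.011),(.016,b-.011),(.016,b+.011),(-.016,b+.011)],.034,(255,255,0))
    dr([(-.028,b-.02),(.028,b-.02),(.028,b+.02),(-.028,b+.02)],.042,(0,0,255))
    dr([(-.054,b-.01),(-.046,b-.01),(-.046,b+.01),(-.054,b+.01)],.050,(255,0,255))
    print('pad',b,np.round(o+b*ey,4))
cv2.imwrite('pics/fit.png',cv2.resize(big[180:650,280:1360],(800,348)))
```

```text
[[ 0.4185 -0.0077  0.012 ]
 [ 0.4775  0.3821  0.012 ]]
len 0.39424677990441664
(np.int32(124), np.int32(115), np.int32(26), np.int32(25), np.int32(514))
(np.int32(205), np.int32(112), np.int32(24), np.int32(26), np.int32(438))
(np.int32(283), np.int32(111), np.int32(29), np.int32(31), np.int32(653))
(np.int32(361), np.int32(112), np.int32(27), np.int32(27), np.int32(427))
origin [0.5271 0.1752] psi -8.61808796254156
pad 0.15 [0.5496 0.3235]
pad 0.05 [0.5346 0.2247]
pad -0.05 [0.5196 0.1258]
pad -0.15 [0.5046 0.0269]
```

View pics/fit.png

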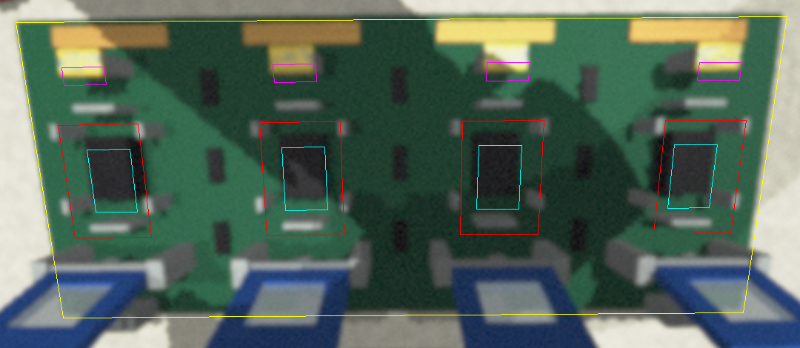

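Run:
```python
from h import *
d=np.load('w2.npz'); c=(d['k'],d['D'],d['P'])
f=lambda p:(np.array(p,float)*1.35+[280,180])/3.2
n=ray('wrist',f([(93,108),(298,105),(498,103),(705,103)]),.042,c); r=ray('wrist',f([(109,228),(302,226),(494,221),(691,223)]),.042,c)
m=(n+r)/2; print(np.round(n,4).tolist(),np.round(r,4).tolist()); print(np.round(m,4),np.linalg.norm((r-n)[:,:2],axis=1),np.linalg.norm(m[0]-m[3]))
e=m[3]-m[0]; print('psi',np.degrees(np.arctan2(-e[0],e[1])),m.mean(0))
# held module ring top at (399,383)/800 : expected TCP xy, z~.2297-.025+.016
print(ray('wrist',[(399*.64,383*.64)],.2297-.0255+.016,c), proj('wrist',[(.5814,.165,.2207)],c))
tops=ray('top',[(156,181.5),(191,187.5),(226.5,191.5),(261.5,197)],.034)
t=cv2.imread('pics/top0.png'); big=cv2.resize(t[165:215,140:280],None,fx=5.7,fy=5.7,interpolation=cv2.INTER_CUBIC)
for P,col in((m,(0,255,255)),):
    Q=P.copy();Q[:,2]=.034
    for u in proj('top',Q): cv2.circle(big,tuple(int(v) for v in (u-[140,165]+.5)*5.7),3,col,-1)
cv2.imwrite('pics/topfit.png',big)
```

```text
[[0.4695, 0.0314, 0.042], [0.4844, 0.1312, 0.042], [0.4988, 0.2276, 0.042], [0.5143, 0.328, 0.042]] [[0.5279, 0.0225, 0.042], [0.5428, 0.1213, 0.042], [0.5557, 0.219, 0.042], [0.5725, 0.3194, 0.042]]
[[0.4987 0.0269 0.042 ]
 [0.5136 0.1262 0.042 ]
 [0.5273 0.2233 0.042 ]
 [0.5434 0.3237 0.042 ]] [0.05907512 0.05915505 0.05750983 0.05880846] 0.30010913112346277
psi -8.568492553343772 [0.52072222 0.17505403 0.042     ]
[[0.58084246 0.16530607 0.2202    ]] [[255.006506   246.40015996]]
```

View pics/topfit.png

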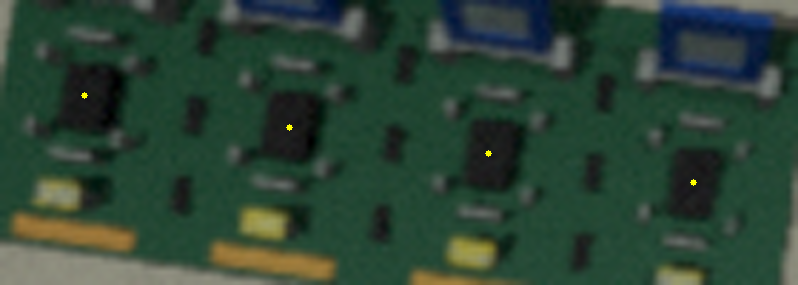

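Pad spacing in the fit is 300.1 mm, as it should be, so the board fit is trustworthy. The held module's ring also projects onto the TCP as expected. Next I'll place it on pad C.

```bash
cat >> h.py <<'E'
PSI=np.radians(-8.6); PAD=dict(A=(.5427,.3228),B=(.5278,.2239),C=(.5128,.1251),D=(.4979,.0262))
E
python3 - <<'E'
from h import *
plan((*PAD['C'],.13,PSI),(*PAD['C'],.0605,PSI))
E
```

```text
turn [-0.    -0.    -0.005] shift [ 0.615 -0.503  0.999] rows>= 4
   turn [0. 0. 0.] shift [ 0.001 -0.001  0.001] rows>= 2
  -> at [ 0.5128      0.1251      0.13       -0.15009832]
   turn [0. 0. 0.] shift [-0.     0.     0.695] rows>= 3
  -> at [ 0.5128      0.1251      0.0605     -0.15009832]
```

Call:
arm_command(series=[0,0,-0.005,0.615,-0.5,0,0.2,0,0,-0.005,0.615,-0.5,0,0.2,0,0,-0.005,0.615,-0.5,0.5,0.2,0,0,-0.005,0.615,-0.5,1,0.2,0,0,-0.005,0.615,-0.5,1,0.2])

```text
t: 6.5
eef_pos: [0.5111, 0.125, 0.1276]
ee_rot: [-3.137, -0.005, 2.991]
force: [0.4, -0.3, 0.2]
width: 0.0295
gripper_force: 25.0
```

Run:
```python
from h import *
plan((*PAD['C'],.0605,PSI))
```

```text
turn [-0.003 -0.003 -0.   ] shift [-0.02   0.006  0.67 ] rows>= 3
  -> at [ 0.5128      0.1251      0.0605     -0.15009832]
```

Call:
arm_command(series=[0,0,0,-0.01,0,0.3,0.2,0,0,0,-0.01,0,0.55,0.2,0,0,0,-0.01,0,0.67,0.2,0,0,0,-0.01,0,0.67,0.2])

```text
t: 7.0
eef_pos: [0.5148, 0.1267, 0.0638]
ee_rot: [3.142, 0.0, 2.992]
force: [-0.1, -0.8, -1.3]
width: 0.0296
gripper_force: 25.0
```

Call:
arm_command(series=[0,0,0,0.02,-0.015,0.025,0.2,0,0,0,0.02,-0.015,0.035,0.2,0,0,0,0.02,-0.015,0.035,0.2])

```text
t: 7.38
eef_pos: [0.5122, 0.1255, 0.06]
ee_rot: [3.141, 0.001, 2.992]
force: [0.7, -0.4, -0.2]
width: 0.0299
gripper_force: 25.0
```

Call:
arm_command(series=[0,0,0,0,0,0.005,0.4,0,0,0,0,0,0.005,0.45,0,0,0,0,0,0.005,0.45])

```text
t: 7.75
eef_pos: [0.5121, 0.1254, 0.0591]
ee_rot: [3.142, 0.0, 2.992]
force: [0.2, -0.2, 1.0]
width: 0.0392
gripper_force: 0.0
```

Call:
arm_command(series=[0,0,0,0,0,-0.4,0.45,0,0,0,0,0,-1,0.45,0,0,0,0,0,-1,0.45,0,0,0,0,0,-1,0.45])

```text
t: 8.25
eef_pos: [0.5118, 0.1254, 0.1592]
ee_rot: [3.141, 0.0, 2.992]
force: [-1.4, -0.5, 0.2]
width: 0.0392
gripper_force: 0.0
```

Run:
```python
from h import *
st(); im=arm.grab_frame('top'); cv2.imwrite('pics/t2.png',im)
for g in [(.5166,-.2034),(.529,-.346),(.4163,-.2)]: blob('top',im,K('top'),g)
plan((.529,.03,.23,-.05),(.5285,-.347,.13,np.radians(-2.3)))
```

```text
{'t': 8.25, 'q': [0.6126, 0.1949, -0.4367, -0.0004, -0.9386, -2.3327], 'eef_pos': [0.5118, 0.1254, 0.1592], 'ee_rot': [3.1409, 0.0002, 2.992], 'force': [-1.3974, -0.4778, 0.2426], 'width': 0.0392, 'gripper_force': 0.0}
blob [ 516.8 -202.7] mean [ 516.2 -202.1] size [42.5 29.3] ang 25.0 px 121
blob [ 528.9 -346.1] mean [ 528.4 -346.1] size [43.4 31. ] ang -2.4 px 139
blob [ 416.7 -200.2] mean [ 416.7 -200. ] size [42.8 30.2] ang 17.9 px 168
   turn [-0.    -0.001 -0.063] shift [-0.315 -0.915 -0.716] rows>= 3
  -> at [ 0.529  0.03   0.23  -0.05 ]
   turn [ 0.     0.    -0.006] shift [-0.049 -0.999  0.265] rows>= 3
   turn [0. 0. 0.] shift [-0.039 -0.999  0.265] rows>= 3
   turn [0. 0. 0.] shift [-0.038 -0.999  0.266] rows>= 3
   turn [0. 0. 0.] shift [-0.03  -0.769  0.204] rows>= 3
  -> at [ 0.5285     -0.347       0.13       -0.04014257]
```

Run:
```python
from h import *
plan((.555,-.235,.2,np.radians(0)))
```

```text
turn [-0.    -0.001 -0.095] shift [-0.276 -0.999 -0.119] rows>= 3
   turn [0. 0. 0.] shift [-0.121 -0.999 -0.115] rows>= 3
   turn [0. 0. 0.] shift [-0.121 -0.999 -0.115] rows>= 3
   turn [0. 0. 0.] shift [-0.07  -0.574 -0.067] rows>= 2
  -> at [ 0.555 -0.235  0.2    0.   ]
```

Call:
arm_command(series=[0,0,0,0,0,-0.5,0.45,0,0,-0.095,-0.1,-0.5,-0.5,0.45,0,0,-0.095,-0.2,-1,-0.5,0.45,0,0,-0.095,-0.2,-1,-0.5,0.45])

```text
t: 8.8
eef_pos: [0.5159, 0.0208, 0.2076]
ee_rot: [-3.14, -0.003, 3.138]
force: [0.3, 1.0, -1.0]
width: 0.039
gripper_force: 0.0
```

Call:
arm_command(series=[0,0,0,-0.12,-1,0,0.45,0,0,0,-0.12,-1,0,0.45,0,0,0,-0.12,-1,0,0.45])

```text
t: 9.18
eef_pos: [0.5286, -0.078, 0.2075]
ee_rot: [-3.141, -0.003, 3.139]
force: [0.4, 0.9, 0.0]
width: 0.0393
gripper_force: 0.0
```

Call:
arm_command(series=[0,0,0,-0.12,-1,0,0.45,0,0,0,-0.12,-1,0,0.45,0,0,0,-0.12,-1,0,0.45])

```text
t: 9.55
eef_pos: [0.5408, -0.1774, 0.2076]
ee_rot: [-3.142, -0.002, 3.139]
force: [-0.2, 0.9, -0.5]
width: 0.0394
gripper_force: 0.0
```

Call:
arm_command(series=[0,0,0,-0.1,-0.57,0.05,0.45,0,0,0,-0.1,-0.57,0.05,0.45,0,0,0,-0.1,-0.57,0.05,0.45,0,0,0,-0.1,-0.57,0.05,0.45])

```text
t: 10.05
eef_pos: [0.551, -0.2321, 0.204]
ee_rot: [3.141, -0.0, -3.14]
force: [0.3, -0.6, 0.3]
width: 0.0396
gripper_force: 0.0
```

Run:
```python
from h import *
st(); c=K('wrist'); im=arm.grab_frame('wrist'); cv2.imwrite('pics/w3.png',im)
np.savez('w3.npz',k=c[0],D=c[1],P=c[2])
for g in [(.516,-.2035),(.529,-.347),(.416,-.201)]: blob('wrist',im,c,g)
a=im[60:260]; cv2.imwrite('pics/w3c.png',a)
```

```text
{'t': 10.05, 'q': [-0.0721, 0.2655, -0.227, -0.0002, -1.0784, -1.4972], 'eef_pos': [0.551, -0.2321, 0.204], 'ee_rot': [3.1414, -0.0001, -3.1402], 'force': [0.3186, -0.5889, 0.2984], 'width': 0.0396, 'gripper_force': 0.0}
blob [ 515.6 -204.6] mean [ 515.2 -205. ] size [42.3 27.7] ang 24.3 px 545
blob [ 527.5 -347.2] mean [ 526.2 -345.4] size [42.1 29.9] ang -2.6 px 573
blob [ 416.7 -202. ] mean [ 416.3 -202.1] size [42.3 28.6] ang 18.8 px 1075
```

View pics/w3c.png

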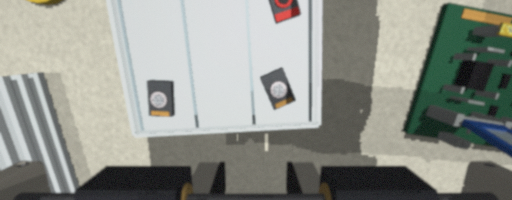

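View: module 1 at (277,150) and module 3 at (160,158) in the full picture, undisturbed; the measurements agree with the top camera to within 2 mm.

Run:
```python
from h import *
plan((.5157,-.2045,.105,np.radians(24.2)))
d=np.load('w3.npz'); c=(d['k'],d['D'],d['P']); print(ray('wrist',[(320,180),(313,150)],.010,c))
```

```text
turn [ 0.     0.    -0.268] shift [0.353 0.277 0.992] rows>= 4
  -> at [ 0.5157     -0.2045      0.105       0.42236968]
[[ 0.55696995 -0.14874273  0.01      ]
 [ 0.51859177 -0.16016505  0.01      ]]
```

Call:
arm_command(series=[0,0,-0.268,0.355,0.275,0.5,0.42,0,0,-0.268,0.355,0.275,1,0.42,0,0,-0.268,0.355,0.275,1,0.42,0,0,-0.268,0.355,0.275,1,0.42,0,0,-0.268,0.355,0.275,1,0.42])

```text
t: 10.72
eef_pos: [0.5162, -0.2056, 0.1049]
ee_rot: [-3.141, 0.001, -2.721]
force: [-0.6, -0.3, 0.7]
width: 0.0371
gripper_force: 0.0
```

Run:
```python
from h import *
plan((.5157,-.2045,.031,np.radians(24.2)))
```

```text
turn [-0.001  0.001 -0.001] shift [0.001 0.013 0.739] rows>= 3
  -> at [ 0.5157     -0.2045      0.031       0.42236968]
```

Call:
arm_command(series=[0,0,0,0,0.01,0.5,0.42,0,0,0,0,0.01,0.74,0.42,0,0,0,0,0.01,0.74,0.42,0,0,0,0,0.01,0.74,0.2,0,0,0,0,0.01,0.74,0.2,0,0,0,0,0.01,0.74,0.2,0,0,0,0,0.01,0.74,0.2])

```text
t: 11.6
eef_pos: [0.5155, -0.205, 0.0306]
ee_rot: [-3.141, 0.001, -2.721]
force: [-0.1, 0.7, 5.6]
width: 0.0293
gripper_force: 25.0
```

Call:
arm_command(series=[0,0,0,0,0,-0.5,0.2,0,0,0,0,0,-1,0.2,0,0,0,0,0,-1,0.2,0,0,0,0,0,-1,0.2])

```text
t: 12.1
eef_pos: [0.5145, -0.2049, 0.1298]
ee_rot: [3.141, 0.0, -2.721]
force: [-1.6, -0.6, 0.1]
width: 0.0293
gripper_force: 25.0
```

Run:
```python
from h import *
plan((.5,.03,.21,PSI),(*PAD['D'],.13,PSI))
```

```text
turn [ 0.    -0.     0.363] shift [-0.375  0.999 -0.363] rows>= 5
   turn [0. 0. 0.] shift [ 0.215  0.999 -0.348] rows>= 3
   turn [0. 0. 0.] shift [ 0.056  0.259 -0.091] rows>= 2
  -> at [ 0.5         0.03        0.21       -0.15009832]
   turn [-0.  0. -0.] shift [ 0.015 -0.041  0.8  ] rows>= 3
  -> at [ 0.4979      0.0262      0.13       -0.15009832]
```

Call:
arm_command(series=[0,0,0.363,-0.375,1,-0.4,0.2,0,0,0.363,-0.375,1,-0.4,0.2,0,0,0.363,-0.375,1,-0.4,0.2,0,0,0.363,-0.375,1,-0.4,0.2,0,0,0.363,-0.375,1,-0.4,0.2])

```text
t: 12.72
eef_pos: [0.5076, -0.0983, 0.1687]
ee_rot: [-3.141, -0.003, 2.993]
force: [0.2, -0.4, -0.2]
width: 0.0297
gripper_force: 25.0
```

Call:
arm_command(series=[0,0,0,0.215,1,0,0.2,0,0,0,0.215,1,0,0.2,0,0,0,0.215,1,0,0.2])

```text
t: 13.1
eef_pos: [0.5016, 0.0052, 0.1692]
ee_rot: [-3.141, -0.001, 2.996]
force: [-0.3, -0.6, -0.5]
width: 0.03
gripper_force: 25.0
```

Run:
```python
from h import *
plan((*PAD['D'],.1,PSI))
```

```text
turn [-0.    -0.001  0.003] shift [0.066 0.202 0.692] rows>= 3
  -> at [ 0.4979      0.0262      0.1        -0.15009832]
```

Call:
arm_command(series=[0,0,0.003,0.066,0.2,0,0.2,0,0,0.003,0.066,0.2,0.5,0.2,0,0,0.003,0.066,0.2,0.7,0.2,0,0,0.003,0.066,0.2,0.7,0.2,0,0,0.003,0.066,0.2,0.7,0.2])

```text
t: 13.72
eef_pos: [0.499, 0.024, 0.1005]
ee_rot: [-3.141, 0.0, 2.987]
force: [0.3, -0.6, -0.0]
width: 0.0298
gripper_force: 25.0
```

Run:
```python
from h import *
plan((*PAD['D'],.0595,PSI))
```

```text
turn [-0.     0.    -0.003] shift [0.014 0.02  0.41 ] rows>= 2
  -> at [ 0.4979      0.0262      0.0595     -0.15009832]
```

Call:
arm_command(series=[0,0,0,0.01,0.02,0.25,0.2,0,0,0,0.01,0.02,0.37,0.2,0,0,0,0.01,0.02,0.41,0.2,0,0,0,0.01,0.02,0.41,0.2,0,0,0,0.01,0.02,0.41,0.2])

```text
t: 14.35
eef_pos: [0.4982, 0.0266, 0.0597]
ee_rot: [3.141, 0.001, 2.988]
force: [-0.3, 0.8, -0.1]
width: 0.0295
gripper_force: 25.0
```

Call:
arm_command(series=[0,0,0,0,0,0.01,0.2,0,0,0,0,0,0.01,0.2,0,0,0,0,0,0.01,0.4,0,0,0,0,0,0.01,0.45,0,0,0,0,0,0.01,0.45])

```text
t: 14.98
eef_pos: [0.4977, 0.0265, 0.058]
ee_rot: [-3.142, -0.0, 2.987]
force: [0.0, -0.2, -0.9]
width: 0.0387
gripper_force: 0.0
```

Call:
arm_command(series=[0,0,0,0,0,-0.4,0.45,0,0,0,0,0,-1,0.45,0,0,0,0,0,-1,0.45,0,0,0,0,0,-1,0.45])

```text
t: 15.48
eef_pos: [0.4975, 0.0265, 0.1581]
ee_rot: [3.141, 0.0, 2.987]
force: [-0.3, -0.1, -0.7]
width: 0.0399
gripper_force: 0.0
```

Run:
```python
from h import *
im=arm.grab_frame('top'); cv2.imwrite('pics/t3.png',im)
blob('top',im,K('top'),(.529,-.346)); blob('top',im,K('top'),(.4163,-.2))
plan((.53,-.15,.19,np.radians(-2.4)),(.528,-.347,.12,np.radians(-2.4)))
```

```text
blob [ 528.9 -347.6] mean [ 528.6 -346.4] size [43.3 28.3] ang -2.3 px 133
blob [ 416.7 -200.2] mean [ 416.7 -200. ] size [42.8 30.2] ang 17.9 px 168
   turn [-0.    -0.001 -0.072] shift [-0.352 -0.999 -0.193] rows>= 3
   turn [0. 0. 0.] shift [-0.165 -0.716 -0.134] rows>= 3
  -> at [ 0.53      -0.15       0.19      -0.0418879]
   turn [0. 0. 0.] shift [-0.032 -0.999  0.355] rows>= 3
   turn [0. 0. 0.] shift [-0.03  -0.97   0.345] rows>= 3
  -> at [ 0.528     -0.347      0.12      -0.0418879]
```

Call:
arm_command(series=[0,0,-0.072,-0.2,-1,-0.3,0.45,0,0,-0.072,-0.2,-1,-0.3,0.45,0,0,-0.072,-0.2,-1,-0.3,0.45])

```text
t: 15.9
eef_pos: [0.5018, -0.0775, 0.1874]
ee_rot: [-3.141, -0.001, 3.098]
force: [0.4, -0.4, -0.4]
width: 0.039
gripper_force: 0.0
```

Call:
arm_command(series=[0,0,0,-0.3,-1,0,0.45,0,0,0,-0.3,-1,0,0.45,0,0,0,-0.3,-1,0,0.45])

```text
t: 16.27
eef_pos: [0.5277, -0.1781, 0.1859]
ee_rot: [-3.141, -0.004, 3.098]
force: [-1.1, 0.3, 0.8]
width: 0.0395
gripper_force: 0.0
```

Call:
arm_command(series=[0,0,0,0,-1,0,0.42,0,0,0,0,-1,0,0.42,0,0,0,0,-1,0,0.42])

```text
t: 16.65
eef_pos: [0.5232, -0.2773, 0.1863]
ee_rot: [3.141, -0.003, 3.098]
force: [0.7, 1.1, 0.2]
width: 0.0368
gripper_force: 0.0
```

Run:
```python
from h import *
plan((.528,-.347,.11,np.radians(-2.4)))
```

```text
turn [ 0.    -0.002 -0.001] shift [-0.081 -0.695  0.762] rows>= 3
  -> at [ 0.528     -0.347      0.11      -0.0418879]
```

Call:
arm_command(series=[0,0,0,-0.07,-0.695,0.75,0.42,0,0,0,-0.07,-0.695,0.75,0.42,0,0,0,-0.07,-0.695,0.75,0.42,0,0,0,-0.07,-0.695,0.75,0.42])

```text
t: 17.15
eef_pos: [0.5284, -0.345, 0.1129]
ee_rot: [3.141, -0.001, 3.101]
force: [0.1, 0.5, -0.3]
width: 0.0367
gripper_force: 0.0
```

Run:
```python
from h import *
plan((.528,-.347,.0305,np.radians(-2.4)))
```

```text
turn [ 0.    -0.001  0.001] shift [ 0.002 -0.021  0.824] rows>= 3
  -> at [ 0.528     -0.347      0.0305    -0.0418879]
```

Call:
arm_command(series=[0,0,0,0,-0.02,0.5,0.42,0,0,0,0,-0.02,0.82,0.42,0,0,0,0,-0.02,0.82,0.42,0,0,0,0,-0.02,0.82,0.2,0,0,0,0,-0.02,0.82,0.2,0,0,0,0,-0.02,0.82,0.2,0,0,0,0,-0.02,0.82,0.2])

```text
t: 18.02
eef_pos: [0.5289, -0.3479, 0.0324]
ee_rot: [-3.141, 0.002, 3.101]
force: [0.2, 4.7, 7.4]
width: 0.0292
gripper_force: 25.0
```

Call:
arm_command(series=[0,0,0,0,0,-0.5,0.2,0,0,0,0,0,-1,0.2,0,0,0,0,0,-1,0.2,0,0,0,0,0,-1,0.2])

```text
t: 18.52
eef_pos: [0.5276, -0.3479, 0.1311]
ee_rot: [3.141, 0.0, 3.1]
force: [-0.3, 0.2, -0.4]
width: 0.0297
gripper_force: 25.0
```

Run:
```python
from h import *
plan((.51,.0,.22,PSI),(*PAD['B'],.2,PSI))
```

```text
turn [0.    0.    0.069] shift [ 0.092  0.999 -0.256] rows>= 3
   turn [0. 0. 0.] shift [ 0.203  0.999 -0.26 ] rows>= 3
   turn [0. 0. 0.] shift [ 0.204  0.999 -0.26 ] rows>= 3
   turn [0. 0. 0.] shift [ 0.088  0.433 -0.113] rows>= 2
  -> at [ 0.51        0.          0.22       -0.15009832]
   turn [0. 0. 0.] shift [0.071 0.999 0.089] rows>= 3
   turn [0. 0. 0.] shift [0.07  0.999 0.089] rows>= 3
   turn [0. 0. 0.] shift [0.018 0.242 0.022] rows>= 2
  -> at [ 0.5278      0.2239      0.2        -0.15009832]
```

Call:
arm_command(series=[0,0,0.069,0.09,1,-0.35,0.2,0,0,0.069,0.09,1,-0.35,0.2,0,0,0.069,0.09,1,-0.35,0.2])

```text
t: 18.9
eef_pos: [0.523, -0.2457, 0.1661]
ee_rot: [3.141, -0.0, 2.995]
force: [0.0, -0.3, -0.2]
width: 0.0297
gripper_force: 25.0
```

Call:
arm_command(series=[0,0,0,0.2,1,-0.35,0.2,0,0,0,0.2,1,-0.35,0.2,0,0,0,0.2,1,-0.35,0.2])

```text
t: 19.27
eef_pos: [0.5183, -0.1443, 0.2011]
ee_rot: [3.141, 0.0, 2.995]
force: [-0.0, -0.5, -0.2]
width: 0.0297
gripper_force: 25.0
```

Call:
arm_command(series=[0,0,0,0.2,1,0,0.2,0,0,0,0.2,1,0,0.2,0,0,0,0.2,1,0,0.2])

```text
t: 19.65
eef_pos: [0.5129, -0.0431, 0.1997]
ee_rot: [-3.141, -0.002, 2.994]
force: [0.7, -0.2, -0.5]
width: 0.0294
gripper_force: 25.0
```

Call:
arm_command(series=[0,0,0,0.1,1,0,0.2,0,0,0,0.1,1,0,0.2,0,0,0,0.1,1,0,0.2])

```text
t: 20.02
eef_pos: [0.5185, 0.0568, 0.1998]
ee_rot: [-3.14, -0.002, 2.994]
force: [0.1, -0.5, -0.0]
width: 0.03
gripper_force: 25.0
```

Call:
arm_command(series=[0,0,0,0.05,1,0,0.2,0,0,0,0.05,1,0,0.2,0,0,0,0.05,1,0,0.2])

```text
t: 20.4
eef_pos: [0.5287, 0.1562, 0.1998]
ee_rot: [-3.14, -0.001, 2.993]
force: [0.1, -0.4, 0.2]
width: 0.0296
gripper_force: 25.0
```

Run:
```python
from h import *
plan((*PAD['B'],.1,PSI))
```

```text
turn [-0.001 -0.001  0.001] shift [0.108 0.67  0.997] rows>= 3
  -> at [ 0.5278      0.2239      0.1        -0.15009832]
```

Call:
arm_command(series=[0,0,0,0.105,0.66,0,0.2,0,0,0,0.105,0.66,0,0.2,0,0,0,0.105,0.66,0.5,0.2,0,0,0,0.105,0.66,1,0.2,0,0,0,0.105,0.66,1,0.2,0,0,0,0.105,0.66,1,0.2])

```text
t: 21.15
eef_pos: [0.5288, 0.222, 0.1024]
ee_rot: [3.141, 0.001, 2.992]
force: [0.6, -0.1, -0.2]
width: 0.0295
gripper_force: 25.0
```

Run:
```python
from h import *
plan((*PAD['B'],.0605,PSI))
```

```text
turn [0.    0.001 0.   ] shift [0.014 0.017 0.419] rows>= 2
  -> at [ 0.5278      0.2239      0.0605     -0.15009832]
```

Call:
arm_command(series=[0,0,0,0.01,0.015,0.25,0.2,0,0,0,0.01,0.015,0.37,0.2,0,0,0,0.01,0.015,0.42,0.2,0,0,0,0.01,0.015,0.42,0.2,0,0,0,0.01,0.015,0.42,0.2])

```text
t: 21.78
eef_pos: [0.5276, 0.2247, 0.0602]
ee_rot: [3.14, 0.001, 2.993]
force: [-1.3, 0.4, 4.5]
width: 0.0295
gripper_force: 25.0
```

Call:
arm_command(series=[0,0,0,0,0,0,0.4,0,0,0,0,0,0,0.45,0,0,0,0,0,0,0.45])

```text
t: 22.15
eef_pos: [0.5269, 0.2243, 0.059]
ee_rot: [-3.141, -0.0, 2.992]
force: [-0.5, 0.8, 0.2]
width: 0.0391
gripper_force: 0.0
```

Call:
arm_command(series=[0,0,0,0,0,-0.4,0.3,0,0,0,0,0,-1,0.3,0,0,0,0,0,-1,0,0,0,0,0,0,-1,0])

```text
t: 22.65
eef_pos: [0.5266, 0.2243, 0.1591]
ee_rot: [3.141, -0.0, 2.992]
force: [-1.0, 0.5, -0.8]
width: 0.0117
gripper_force: 0.0
```

Call:
arm_command(series=[0,0,0,0,0,-0.6,0,0,0,0,-0.2,-0.3,-0.7,0,0,0,0,-0.5,-0.5,-0.7,0,0,0,0,-0.5,-0.5,-0.7,0])

```text
t: 23.15
eef_pos: [0.5694, 0.1657, 0.2272]
ee_rot: [-3.14, -0.002, 2.99]
force: [-0.8, 0.4, -1.3]
width: 0.0004
gripper_force: 0.0
```

Run:
```python
from h import *
st(); c=K('wrist'); im=arm.grab_frame('wrist'); cv2.imwrite('pics/w4.png',im)
np.savez('w4.npz',k=c[0],D=c[1],P=c[2])
for k in 'BCD': blob('wrist',im,c,PAD[k],z=.046,r=.028,thr=45)
cv2.imwrite('pics/w4b.png',cv2.resize(im,(800,600),interpolation=cv2.INTER_CUBIC)[:400])
```

```text
{'t': 23.15, 'q': [0.6125, 0.2415, -0.2039, -0.0002, -1.1284, -2.335], 'eef_pos': [0.5694, 0.1657, 0.2272], 'ee_rot': [-3.1396, -0.0023, 2.9899], 'force': [-0.7779, 0.4481, -1.2526], 'width': 0.0004, 'gripper_force': 0.0}
blob [519.  213.2] mean [521.7 208.7] size [55.8 27.4] ang -39.1 px 379
blob [509.9 147.5] mean [512.2 146.7] size [33.4 11. ] ang -6.4 px 211
blob [501.3  48.9] mean [500.8  48.7] size [28.   9.7] ang -9.9 px 160
```

View pics/w4b.png

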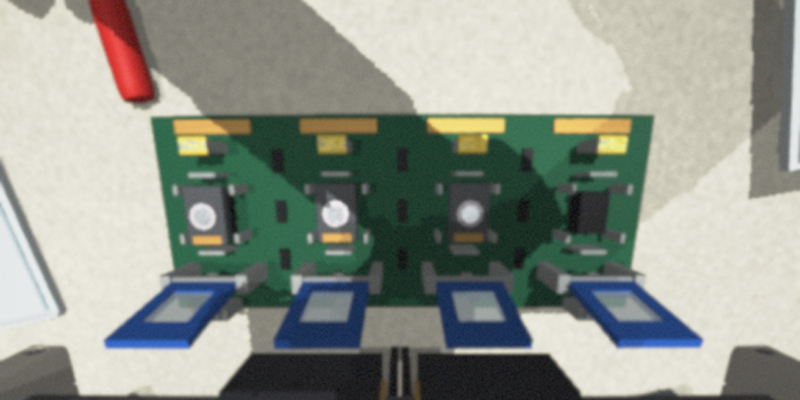

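Modules sit square on pads D, C and B, with rings at (203,216), (335,213) and (470,213); pad A is empty. I'll check the ring centres, then plan the first cover.

```bash
cat >> h.py <<'E'
EX=np.array([np.cos(PSI),np.sin(PSI)]); EY=np.array([-np.sin(PSI),np.cos(PSI)])
def bp(k,x,z,y=0): return (*(np.array(PAD[k])+x*EX+y*EY),z,PSI)
def inb(k): 
    s=arm.get_state(); d=np.array(s['eef_pos'][:2])-PAD[k]; print('rel',k,'x',round(d@EX,4),'y',round(d@EY,4),'z',round(s['eef_pos'][2],4))
E
python3 - <<'E'
from h import *
d=np.load('w4.npz'); c=(d['k'],d['D'],d['P'])
r=ray('wrist',np.array([(203,216),(335,213),(470,213)])*.64,.05,c)[:,:2]
for k,p in zip('DCB',r): print(k,np.round((p-PAD[k])@EX*1000,1),np.round((p-PAD[k])@EY*1000,1))
plan(bp('B',.097,.20),bp('B',.097,.150))
E
```

```text
D 0.7 2.1
C -1.1 1.1
B -1.1 1.4
   turn [-0.001 -0.002 -0.001] shift [-0.48   0.509  0.269] rows>= 3
  -> at [ 0.62370937  0.20939507  0.2        -0.15009832]
   turn [0. 0. 0.] shift [ 0.  -0.   0.5] rows>= 2
  -> at [ 0.62370937  0.20939507  0.15       -0.15009832]
```

Call:
arm_command(series=[0,0,0,-0.48,0.51,0,0,0,0,0,-0.48,0.51,0,0,0,0,0,-0.48,0.51,0.4,0,0,0,0,-0.48,0.51,0.77,0,0,0,0,-0.48,0.51,0.77,0,0,0,0,-0.48,0.51,0.77,0])

```text
t: 23.95
eef_pos: [0.6243, 0.2112, 0.1532]
ee_rot: [3.142, 0.001, 2.993]
force: [-0.6, 0.9, -0.0]
width: 0.0004
gripper_force: 0.0
```

Run:
```python
from h import *
inb('B'); plan(bp('B',.080,.150))
```

```text
rel B x 0.0973 y 0.0019 z 0.1532
   turn [0.    0.001 0.001] shift [ 0.173 -0.018  0.032] rows>= 2
  -> at [ 0.60690051  0.21193717  0.15       -0.15009832]
```

Call:
arm_command(series=[0,0,0,0.17,-0.02,0.03,0,0,0,0,0.17,-0.02,0.03,0,0,0,0,0.17,-0.02,0.03,0])

```text
t: 24.32
eef_pos: [0.6077, 0.2117, 0.1507]
ee_rot: [3.14, 0.002, 2.993]
force: [-0.7, -0.3, -0.3]
width: 0.0001
gripper_force: 0.0
```

Call:
arm_command(series=[0,0,0,0.23,0,-0.04,0,0,0,0,0.45,0,0,0,0,0,0,0.65,0,0.11,0,0,0,0,0.81,0,0.27,0,0,0,0,0.92,0,0.47,0,0,0,0,0.96,0,0.61,0,0,0,0,0.965,0,0.7,0,0,0,0,0.965,0,0.71,0])

```text
t: 25.32
eef_pos: [0.5118, 0.2258, 0.0807]
ee_rot: [-3.141, 0.0, 2.993]
force: [-15.6, -1.8, 35.4]
width: 0.0005
gripper_force: 17.6
```

Run:
```python
from h import *
inb('B'); st(); cv2.imwrite('pics/s1.png',cv2.resize(arm.grab_frame('side')[140:290,130:310],None,fx=4,fy=4,interpolation=cv2.INTER_CUBIC))
```

```text
rel B x -0.0161 y -0.0005 z 0.0807
{'t': 25.325, 'q': [0.7659, 0.3378, -0.4535, 0.0009, -0.7795, -2.4855], 'eef_pos': [0.5118, 0.2258, 0.0807], 'ee_rot': [-3.1412, 0.0005, 2.9934], 'force': [-15.5813, -1.7686, 35.4205], 'width': 0.0005, 'gripper_force': 17.5677}
```

View pics/s1.png

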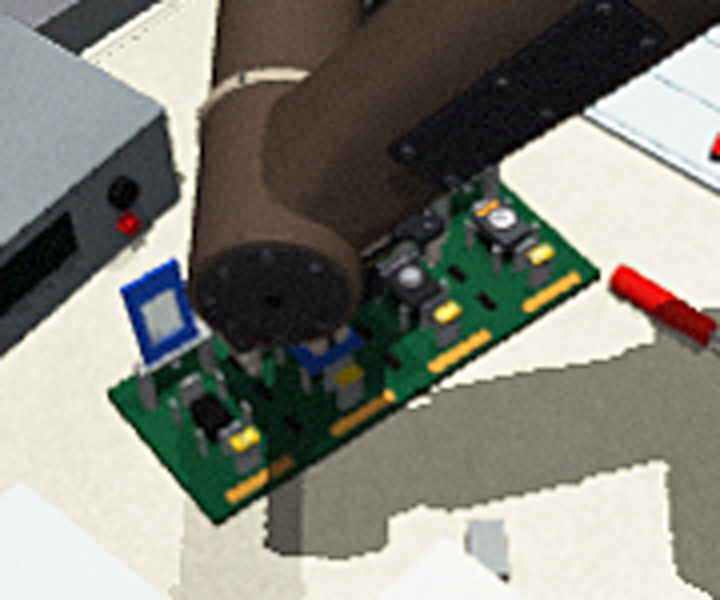

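The side view shows cover B (at about (325,355)) lying shut under the gripper; the 35 N is fingertip pressure, so I'll press less hard next time. Retreat, then cover C.

Call:
arm_command(series=[0,0,0,0,0,-0.5,0,0,0,0,0,0,-1,0,0,0,0,0,0,-1,0,0,0,0,0,0,-1,0])

```text
t: 25.88
eef_pos: [0.5116, 0.2256, 0.178]
ee_rot: [3.141, 0.0, 2.992]
force: [-0.3, 0.2, -0.3]
width: 0.0003
gripper_force: 0.0
```

Call:
arm_command(series=[0,0,0,-0.1,-0.2,-0.2,0,0,0,0,-1,-1,-0.2,0,0,0,0,-1,-1,-0.2,0,0,0,0,-1,-1,-0.2,0,0,0,0,-1,-1,-0.2,0])

```text
t: 26.5
eef_pos: [0.595, 0.1113, 0.1963]
ee_rot: [-3.14, -0.002, 2.991]
force: [-0.6, 0.1, 0.3]
width: 0.0003
gripper_force: 0.0
```

Run:
```python
from h import *
inb('C'); plan(bp('C',.095,.150))
im=arm.grab_frame('top'); cv2.imwrite('pics/t4.png',im)
```

```text
rel C x 0.0833 y -0.0014 z 0.1963
   turn [-0.001 -0.002 -0.   ] shift [-0.118  0.015  0.463] rows>= 2
  -> at [ 0.60673186  0.11089414  0.15       -0.15009832]
```

Call:
arm_command(series=[0,0,0,-0.12,0.015,0,0,0,0,0,-0.12,0.015,0.46,0,0,0,0,-0.12,0.015,0.46,0,0,0,0,0.03,0.015,0.46,0,0,0,0,0.03,0.015,0.46,0,0,0,0,0.03,0.015,0.46,0])

```text
t: 27.3
eef_pos: [0.5931, 0.1143, 0.1536]
ee_rot: [3.14, 0.002, 2.993]
force: [0.3, -0.5, -0.5]
width: 0.0004
gripper_force: 0.0
```

Run:
```python
from h import *
inb('C')
```

```text
rel C x 0.081 y 0.0013 z 0.1536
```

Call:
arm_command(series=[0,0,0,0.24,0,-0.02,0,0,0,0,0.46,0,0.02,0,0,0,0,0.66,0,0.13,0,0,0,0,0.82,0,0.29,0,0,0,0,0.93,0,0.49,0,0,0,0,0.97,0,0.63,0,0,0,0,0.975,0,0.71,0,0,0,0,0.975,0,0.715,0])

```text
t: 28.3
eef_pos: [0.4964, 0.1283, 0.0812]
ee_rot: [-3.141, -0.0, 2.993]
force: [-5.8, 0.7, 12.4]
width: 0.0003
gripper_force: 5.9
```

Call:
arm_command(series=[0,0,0,0,0,-0.5,0,0,0,0,0,0,-1,0,0,0,0,0,0,-1,0,0,0,0,0,0,-1,0])

```text
t: 28.8
eef_pos: [0.4965, 0.1283, 0.1806]
ee_rot: [3.141, 0.0, 2.992]
force: [-0.5, 0.1, -0.7]
width: 0.0009
gripper_force: 0.0
```

Call:
arm_command(series=[0,0,0,-0.1,-0.2,-0.2,0,0,0,0,-1,-1,-0.2,0,0,0,0,-1,-1,-0.2,0,0,0,0,-1,-1,-0.2,0,0,0,0,-1,-1,-0.2,0])

```text
t: 29.42
eef_pos: [0.5796, 0.014, 0.1989]
ee_rot: [-3.14, -0.003, 2.991]
force: [-0.9, -0.1, -0.8]
width: 0.0005
gripper_force: 0.0
```

Run:
```python
from h import *
inb('D'); plan(bp('D',.095,.150))
cv2.imwrite('pics/s2.png',cv2.resize(arm.grab_frame('side')[140:290,130:310],None,fx=3,fy=3,interpolation=cv2.INTER_CUBIC))
```

```text
rel D x 0.0826 y 0.0002 z 0.1989
   turn [-0.001 -0.002 -0.   ] shift [-0.125 -0.001  0.488] rows>= 2
  -> at [ 0.59183186  0.01199414  0.15       -0.15009832]
```

View pics/s2.png

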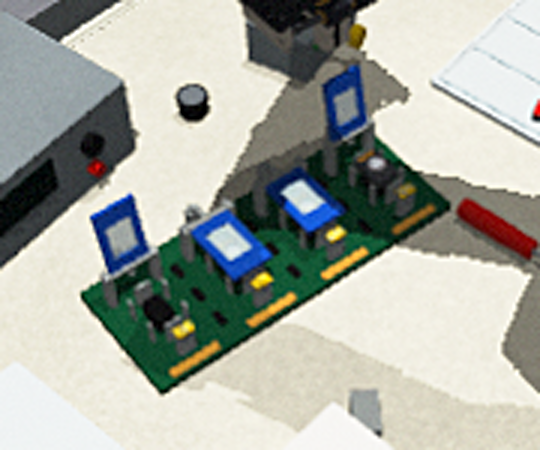

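Covers B (235,240) and C (305,200) stay shut; A and D are open. Next is D.

Call:
arm_command(series=[0,0,0,-0.12,0,0,0,0,0,0,-0.12,0,0.47,0,0,0,0,-0.12,0,0.47,0,0,0,0,0.03,0,0.47,0,0,0,0,0.03,0,0.47,0,0,0,0,0.03,0,0.47,0])

```text
t: 30.22
eef_pos: [0.578, 0.0154, 0.1552]
ee_rot: [3.141, 0.002, 2.993]
force: [-0.1, -1.0, 0.8]
width: 0.0007
gripper_force: 0.1
```

Run:
```python
from h import *
inb('D')
```

```text
rel D x 0.0808 y 0.0013 z 0.1552
```

Call:
arm_command(series=[0,0,0,0.24,0,0,0,0,0,0,0.46,0,0.04,0,0,0,0,0.66,0,0.15,0,0,0,0,0.82,0,0.31,0,0,0,0,0.93,0,0.51,0,0,0,0,0.97,0,0.65,0,0,0,0,0.975,0,0.73,0,0,0,0,0.975,0,0.73,0])

```text
t: 31.22
eef_pos: [0.4811, 0.0295, 0.0813]
ee_rot: [-3.141, -0.0, 2.993]
force: [-2.9, 0.1, 5.0]
width: 0.0004
gripper_force: 2.3
```

Call:
arm_command(series=[0,0,0,0,0,-0.5,0,0,0,0,0,0,-1,0,0,0,0,0,0,-1,0,0,0,0,0,0,-1,0])

```text
t: 31.72
eef_pos: [0.481, 0.0295, 0.1809]
ee_rot: [3.141, 0.001, 2.992]
force: [0.4, 0.0, -1.9]
width: 0.0004
gripper_force: 0.0
```

Call:
arm_command(series=[0,0,0,-0.4,1,-0.2,0,0,0,0,-0.4,1,-0.2,0,0,0,0,-0.4,1,-0.2,0])

```text
t: 32.1
eef_pos: [0.5366, 0.1246, 0.1993]
ee_rot: [-3.141, -0.001, 2.994]
force: [0.6, -1.7, -1.5]
width: 0.0005
gripper_force: 0.0
```

Call:
arm_command(series=[0,0,0,-0.4,1,0,0,0,0,0,-0.4,1,0,0,0,0,0,-0.4,1,0,0])

```text
t: 32.48
eef_pos: [0.5902, 0.2169, 0.198]
ee_rot: [-3.139, -0.002, 2.994]
force: [-0.8, -0.4, -0.8]
width: 0.0006
gripper_force: 0.0
```

Call:
arm_command(series=[0,0,0,-0.3,1,0,0,0,0,0,-0.3,1,0,0,0,0,0,-0.3,1,0,0,0,0,0,-0.3,1,0,0])

```text
t: 32.98
eef_pos: [0.6335, 0.3086, 0.1992]
ee_rot: [-3.14, -0.002, 2.992]
force: [-0.7, -0.0, 0.4]
width: -0.0
gripper_force: 0.0
```

Run:
```python
from h import *
inb('A'); plan(bp('A',.095,.150))
```

```text
rel A x 0.0919 y -0.0005 z 0.1992
   turn [-0.001 -0.001  0.   ] shift [-0.032  0.006  0.492] rows>= 2
  -> at [ 0.63663186  0.30859414  0.15       -0.15009832]
```

Call:
arm_command(series=[0,0,0,-0.04,0,0,0,0,0,0,-0.04,0,0.48,0,0,0,0,-0.04,0,0.48,0,0,0,0,0.12,0,0.48,0,0,0,0,0.12,0,0.48,0,0,0,0,0.12,0,0.48,0])

```text
t: 33.72
eef_pos: [0.6228, 0.312, 0.1544]
ee_rot: [3.14, 0.002, 2.993]
force: [-0.5, 0.8, 0.5]
width: 0.0001
gripper_force: 0.0
```

Run:
```python
from h import *
inb('A')
```

```text
rel A x 0.0808 y 0.0013 z 0.1544
```

Call:
arm_command(series=[0,0,0,0.24,0,-0.01,0,0,0,0,0.46,0,0.03,0,0,0,0,0.66,0,0.14,0,0,0,0,0.82,0,0.3,0,0,0,0,0.93,0,0.5,0,0,0,0,0.97,0,0.64,0,0,0,0,0.975,0,0.72,0,0,0,0,0.975,0,0.725,0])

```text
t: 34.72
eef_pos: [0.5261, 0.3262, 0.0812]
ee_rot: [-3.141, -0.0, 2.993]
force: [-7.7, -1.4, 13.2]
width: 0.0004
gripper_force: 6.5
```

Call:
arm_command(series=[0,0,0,0,0,-0.5,0,0,0,0,0,0,-1,0,0,0,0,0,0,-1,0,0,0,0,0,0,-1,0])

```text
t: 35.22
eef_pos: [0.5263, 0.326, 0.1802]
ee_rot: [3.141, 0.0, 2.992]
force: [0.2, 0.3, -0.7]
width: 0.0006
gripper_force: 0.0
```

Call:
arm_command(series=[0,0,0,0,-1,-0.2,0.3,0,0,0,0,-1,-0.2,0.3,0,0,0,0,-1,-0.2,0.3])

```text
t: 35.6
eef_pos: [0.5106, 0.2247, 0.1997]
ee_rot: [-3.141, -0.001, 2.99]
force: [0.4, 0.5, 0.0]
width: 0.0238
gripper_force: 0.0
```

Call:
arm_command(series=[0,0,0,0,-1,0,0.3,0,0,0,0,-1,0,0.3,0,0,0,0,-1,0,0.3])

```text
t: 35.98
eef_pos: [0.4956, 0.1264, 0.1991]
ee_rot: [-3.14, -0.001, 2.99]
force: [0.2, 1.0, -0.5]
width: 0.0262
gripper_force: 0.0
```

Call:
arm_command(series=[0,0,0,0,-1,0,0.45,0,0,0,0,-1,0,0.45,0,0,0,0,-1,0,0.45,0,0,0,0,-1,0,0.45])

```text
t: 36.48
eef_pos: [0.4819, 0.03, 0.1996]
ee_rot: [-3.141, -0.0, 2.992]
force: [0.6, 0.6, 0.2]
width: 0.0394
gripper_force: 0.0
```

Run:
```python
from h import *
st(); t=arm.grab_frame('top'); cv2.imwrite('pics/t5.png',t); s=arm.grab_frame('side')
a=cv2.resize(t[75:225,135:345],None,fx=3.8,fy=3.8,interpolation=cv2.INTER_CUBIC)
cv2.imwrite('pics/t5c.png',a); cv2.imwrite('pics/s3.png',s)
```

```text
{'t': 36.475, 'q': [0.4707, 0.0805, -0.4708, -0.0, -1.0201, -2.191], 'eef_pos': [0.4819, 0.03, 0.1996], 'ee_rot': [-3.1413, -0.0005, 2.9921], 'force': [0.5679, 0.5624, 0.1501], 'width': 0.0394, 'gripper_force': 0.0}
```

View pics/t5c.png

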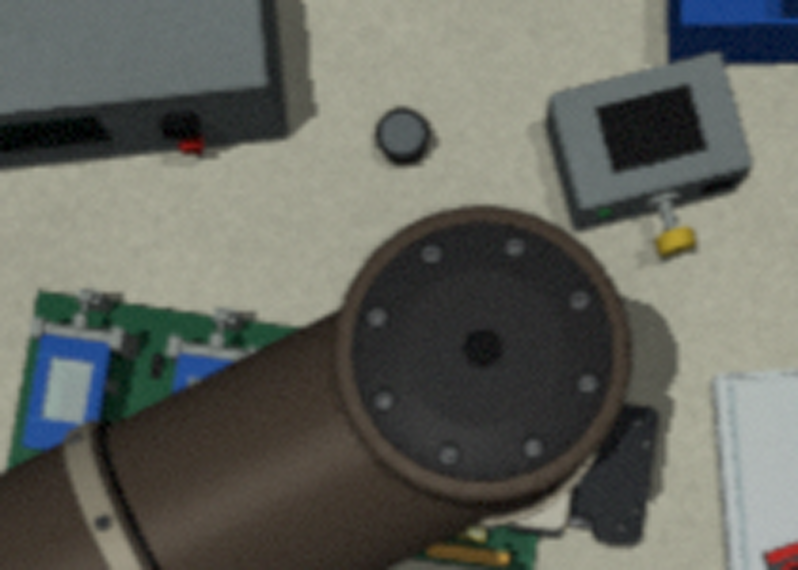

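Cover A (65,395) is shut and the visible part of B too. The power box is at (650,140) in the crop, turned about +15°, with its knob at (676,240). I'll measure the knob and move over for a wrist look.

```bash
cat >> h.py <<'E'
def knob(n,im,cal,near,r=.05):
    hsv=cv2.cvtColor(im,cv2.COLOR_BGR2HSV)
    mk=((hsv[...,0]>18)&(hsv[...,0]<35)&(hsv[...,1]>130)&(hsv[...,2]>60))
    ys,xs=np.nonzero(mk); X=ray(n,np.c_[xs,ys],.05,cal)[:,:2]; s=np.hypot(*(X-near).T)<r
    X=X[s]; (c,wh,a)=cv2.minAreaRect((X*1000).astype(np.float32)); print(n,'knob',np.round(c,1),np.round(wh,1),round(a,1),'mean',np.round(X.mean(0)*1000,1),len(X))
E
python3 - <<'E'
from h import *
t=cv2.imread('pics/t5.png'); knob('top',t,K('top'),(.661,-.116))
f=lambda p:np.array(p,float)/3.8+[135,75]-.4
C=ray('top',f([(548,100),(722,53),(750,163),(573,205)]),.07); print(np.round(C,3))
for i,j in((1,0),(2,3)): e=C[j]-C[i]; print(np.degrees(np.arctan2(-e[0],e[1])),np.linalg.norm(e))
plan((.69,-.125,.2,np.radians(15)))
E
```

```text
top knob [ 658.9 -114.9] [15.9 25.7] 18.3 mean [ 658.7 -115.6] 52
[[ 0.758 -0.023  0.07 ]
 [ 0.792 -0.149  0.07 ]
 [ 0.71  -0.167  0.07 ]
 [ 0.68  -0.04   0.07 ]]
15.17393371491238 0.13075381414342913
13.248552922309619 0.13083619720700154
   turn [-0.    -0.    -0.261] shift [-0.999 -0.537 -0.002] rows>= 4
   turn [0. 0. 0.] shift [-0.788 -0.999 -0.001] rows>= 4
   turn [0. 0. 0.] shift [-0.119 -0.15  -0.001] rows>= 2
  -> at [ 0.69       -0.125       0.2         0.26179939]
```

View pics/s3.png

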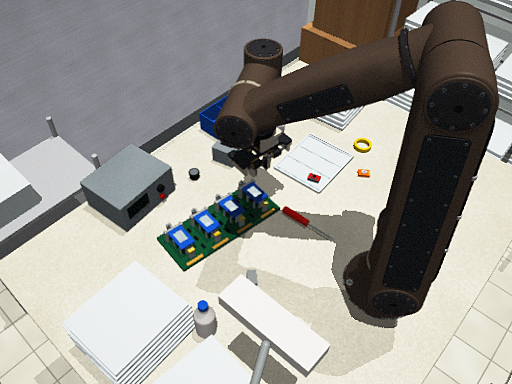

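The side view shows all four covers flat and shut, and the reject still in the tray at (314,178). Next is the knob.

Call:
arm_command(series=[0,0,-0.25,-1,-0.55,0,0.6,0,0,-0.25,-1,-0.55,0,0.6,0,0,-0.25,-1,-0.55,0,0.6,0,0,-0.25,-1,-0.55,0,0.6])

```text
t: 37.08
eef_pos: [0.5725, -0.0394, 0.1991]
ee_rot: [3.142, -0.002, -2.899]
force: [-1.0, 0.1, -1.1]
width: 0.0526
gripper_force: 0.0
```

Call:
arm_command(series=[0,0,0,-0.9,-1,0,0.6,0,0,0,-0.9,-1,0,0.6,0,0,0,-0.9,-1,0,0.6,0,0,0,-0.9,-1,0,0.6])

```text
t: 37.58
eef_pos: [0.6834, -0.1145, 0.1992]
ee_rot: [3.141, -0.001, -2.899]
force: [-0.8, 0.4, -0.1]
width: 0.0524
gripper_force: 0.0
```

Run:
```python
from h import *
st(); c=K('wrist'); im=arm.grab_frame('wrist'); cv2.imwrite('pics/w5.png',im)
knob('wrist',im,c,(.66,-.115))
plan((.6605,-.114,.15,np.radians(14.2)),(.6605,-.114,.048,np.radians(14.2)))
```

```text
{'t': 37.575, 'q': [0.1143, 0.4191, -0.0103, -0.0003, -1.1427, -1.4422], 'eef_pos': [0.6834, -0.1145, 0.1992], 'ee_rot': [3.1411, -0.0012, -2.8988], 'force': [-0.8331, 0.4138, -0.0659], 'width': 0.0524, 'gripper_force': 0.0}
wrist knob [ 658.7 -116.3] [17.6 27.3] 13.4 mean [ 658.5 -116.3] 364
   turn [ 0.    -0.    -0.003] shift [0.217 0.055 0.498] rows>= 2
  -> at [ 0.6605     -0.114       0.15        0.24783675]
   turn [ 0. -0.  0.] shift [-0.     0.     0.999] rows>= 3
   turn [0. 0. 0.] shift [-0.     0.     0.021] rows>= 2
  -> at [ 0.6605     -0.114       0.048       0.24783675]
```

View pics/w5.png

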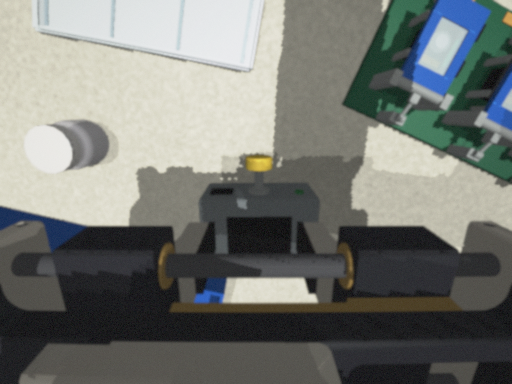

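The wrist sees the knob at (260,163), which gives (0.659, -0.116) and fits the top view to 1–2 mm. Descend beside it.

Call:
arm_command(series=[0,0,0,0.23,0.04,0,0.6,0,0,0,0.23,0.04,0.4,0.6,0,0,0,0.23,0.04,0.8,0.6,0,0,0,0.23,0.04,0.9,0.6,0,0,0,0.23,0.04,0.9,0.6,0,0,0,0.23,0.04,0.9,0.6])

```text
t: 38.38
eef_pos: [0.6613, -0.1165, 0.1122]
ee_rot: [-3.141, 0.003, -2.897]
force: [-0.5, -0.9, 1.0]
width: 0.0525
gripper_force: 0.0
```

Run:
```python
from h import *
plan((.6592,-.1155,.050,np.radians(14)))
```

```text
turn [-0.001  0.002 -0.   ] shift [0.02  0.015 0.622] rows>= 2
  -> at [ 0.6592    -0.1155     0.05       0.2443461]
```

Call:
arm_command(series=[0,0,0,0.02,0.015,0.3,0.6,0,0,0,0.02,0.015,0.6,0.6,0,0,0,0.02,0.015,0.62,0.6,0,0,0,0.02,0.015,0.62,0.6])

```text
t: 38.88
eef_pos: [0.659, -0.116, 0.0497]
ee_rot: [-3.141, 0.002, -2.898]
force: [0.9, -0.1, -0.8]
width: 0.0526
gripper_force: 0.0
```

Call:
arm_command(series=[0,0,0,0,0,0,0.2,0,0,0,0,0,0,0.2,0,0,0,0,0,0,0.2,0,0,0,0,0,0,0.2], force=30)

```text
t: 39.38
eef_pos: [0.6586, -0.117, 0.0489]
ee_rot: [-3.14, 0.001, -2.898]
force: [0.3, -4.9, 2.3]
width: 0.0288
gripper_force: 30.0
```

Call:
arm_command(series=[0,0,0,0.08,0,0,0.2,0,0,0,0.16,0,0,0.2,0,0,0,0.22,0,0,0.2,0,0,0,0.26,0,0,0.2,0,0,0,0.26,0,0,0.2])

```text
t: 40.0
eef_pos: [0.6343, -0.1232, 0.049]
ee_rot: [-3.14, 0.003, -2.898]
force: [4.4, -5.5, -0.8]
width: 0.0291
gripper_force: 30.0
```

Call:
arm_command(series=[0,0,0,0.02,0,0,0.2,0,0,0,0.02,0,0,0.2,0,0,0,0.02,0,0,0.2])

```text
t: 40.38
eef_pos: [0.6342, -0.1232, 0.0491]
ee_rot: [-3.139, 0.006, -2.897]
force: [9.0, -4.3, -5.2]
width: 0.0291
gripper_force: 30.0
```

Call:
arm_command(series=[0,0,0,0,0,0,0.6,0,0,0,0,0,0,0.6,0,0,0,0,0,0,0.6,0,0,0,0,0,0,0.6])

```text
t: 40.88
eef_pos: [0.6307, -0.1226, 0.0481]
ee_rot: [3.142, -0.0, -2.898]
force: [0.1, 0.5, 0.0]
width: 0.0521
gripper_force: 0.0
```

Call:
arm_command(series=[0,0,0,0,0,-0.4,0.6,0,0,0,0,0,-1,0.6,0,0,0,0,0,-1,0.6,0,0,0,0,0,-1,0.6])

```text
t: 41.38
eef_pos: [0.6306, -0.1225, 0.1483]
ee_rot: [3.141, 0.001, -2.898]
force: [-1.2, 0.2, -0.9]
width: 0.0524
gripper_force: 0.0
```

Call:
arm_command(series=[0,0,0,-0.4,-0.4,-0.4,0.6,0,0,0,-0.4,-0.4,-0.4,0.6,0,0,0,-0.4,-0.4,-0.4,0.6,0,0,0,-0.4,-0.4,-0.4,0.6])

```text
t: 41.88
eef_pos: [0.678, -0.1514, 0.1863]
ee_rot: [3.141, -0.003, -2.898]
force: [-0.3, 0.3, -0.9]
width: 0.0525
gripper_force: 0.0
```

Run:
```python
from h import *
st(); c=K('wrist'); im=arm.grab_frame('wrist'); cv2.imwrite('pics/w6.png',im)
knob('wrist',im,c,(.64,-.12))
t=arm.grab_frame('top'); s=arm.grab_frame('side'); cv2.imwrite('pics/t6.png',t)
blob('top',t,K('top'),(.4163,-.2))
a=cv2.resize(t[110:260,120:420],(800,400),interpolation=cv2.INTER_CUBIC); b=cv2.resize(s[110:280,140:360],(259,200)); b2=cv2.resize(im[:300,:],(341,200))
cv2.imwrite('pics/fin.png',np.vstack([a,cv2.copyMakeBorder(np.hstack([b,b2]),0,0,0,200,0)]))
```

```text
{'t': 41.875, 'q': [0.0597, 0.4319, -0.0205, -0.0006, -1.1212, -1.387], 'eef_pos': [0.678, -0.1514, 0.1863], 'ee_rot': [3.1406, -0.0026, -2.8983], 'force': [-0.2596, 0.2575, -0.9453], 'width': 0.0525, 'gripper_force': 0.0}
wrist knob [ 634.4 -123. ] [16.3 26.8] 10.6 mean [ 634.3 -123.1] 385
blob [ 417.1 -200.3] mean [ 416.9 -200. ] size [42.1 29.5] ang 18.7 px 159
```

View pics/fin.png

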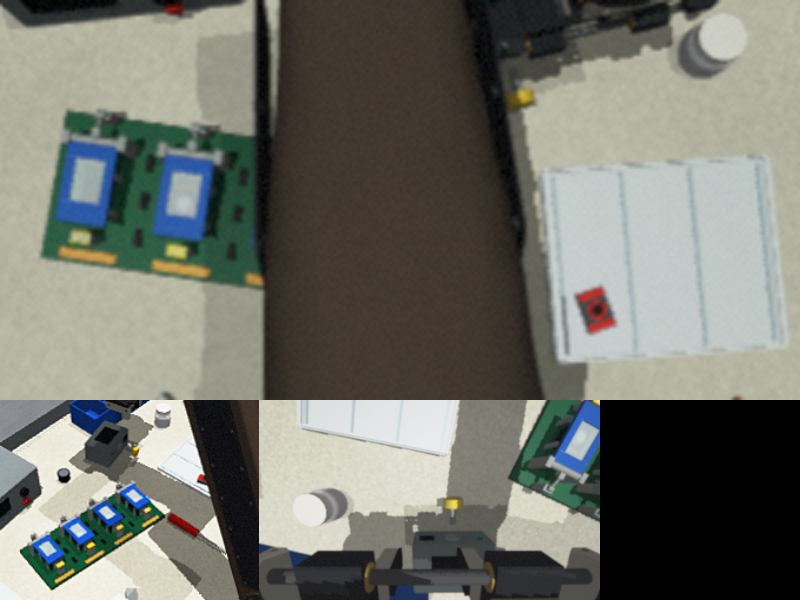

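The final view shows all four covers shut and the knob at (453,505) still out by 25.2 mm after release. The reject hasn't moved, and the gripper touches nothing.

```bash
python3 -c "
from h import *
print(arm.job_done())"
```

```text
the job is handed in; nothing more can be done
None
```

I've handed in the job: the three good modules lie on pads B, C and D, pad A is empty, all four covers are shut, the knob stayed out by about 25 mm after release, and the reject hasn't moved; the station returned no verdict.

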